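# Switch on and hang the battery lights beside the sushi board

### The job

Light up the sushi board: on every battery light standing there, slide the little recessed switch on its top all the way towards the raised dot, and hang the light on a screw of its own on the splash guard, lens facing out, by slipping the keyhole in its back over the screw head and drawing it down until the neck rests in the top of the slot and the light hangs free and straight. Any light may go on any screw; leave the bowl, mold, chopstick rest, food cup and dish where they are.

Things in the scene. Friction and masses are not known exactly. Their poses are not given: they have to be found in the camera images.
- lightA: one of up to four identical battery lights (None: absent), white block 46 mm deep (own x), 50 wide (own y), 96 tall (own z), 0.15 to 0.31 kg, heavy at the bottom, stands upright on the board at first. Origin: centre of underside. Own -x: front with the round lens (8 mm out, 45 mm up); own +x: flat back with the keyhole; own +-y: plain sides, free to grip. On top: slide switch, dot at the +y end
- lightA_switch (a joint): travel (m) of the switch on that light: 0 off, 0.012 fully on, along own +y to the dot; about 1 N, no spring. Grey ribbed thumb-piece 14 x 14 mm in a slot 31 (own y) x 18 mm in the middle of the top; its face is 98 mm above the underside, 2 mm proud of the top; centred at own y = -6 mm when off, +6 mm when on. Press lightly and draw it along
- lightA_seat (a point): top end of that light's keyhole slot, where the screw neck rests when hung: own x +21, y 0, z 74 mm from the light's origin, axes as the light's. Keyhole, in a back wall 4 mm thick at own x 19 to 23 mm: entry 24 x 24 mm, centre 52 mm above the underside (22 below the seat), with a slot 11 mm wide upwards from it to 77 mm; cavity behind the wall 12 mm deep
- lightB: one of up to four identical battery lights (None: absent), white block 46 mm deep (own x), 50 wide (own y), 96 tall (own z), 0.15 to 0.31 kg, heavy at the bottom, stands upright on the board at first. Origin: centre of underside. Own -x: front with the round lens (8 mm out, 45 mm up); own +x: flat back with the keyhole; own +-y: plain sides, free to grip. On top: slide switch, dot at the +y end
- lightB_switch (a joint): travel (m) of the switch on that light: 0 off, 0.012 fully on, along own +y to the dot; about 1 N, no spring. Grey ribbed thumb-piece 14 x 14 mm in a slot 31 (own y) x 18 mm in the middle of the top; its face is 98 mm above the underside, 2 mm proud of the top; centred at own y = -6 mm when off, +6 mm when on. Press lightly and draw it along
- lightB_seat (a point): top end of that light's keyhole slot, where the screw neck rests when hung: own x +21, y 0, z 74 mm from the light's origin, axes as the light's. Keyhole, in a back wall 4 mm thick at own x 19 to 23 mm: entry 24 x 24 mm, centre 52 mm above the underside (22 below the seat), with a slot 11 mm wide upwards from it to 77 mm; cavity behind the wall 12 mm deep
- lightC: one of up to four identical battery lights (None: absent), white block 46 mm deep (own x), 50 wide (own y), 96 tall (own z), 0.15 to 0.31 kg, heavy at the bottom, stands upright on the board at first. Origin: centre of underside. Own -x: front with the round lens (8 mm out, 45 mm up); own +x: flat back with the keyhole; own +-y: plain sides, free to grip. On top: slide switch, dot at the +y end
- lightC_switch (a joint): travel (m) of the switch on that light: 0 off, 0.012 fully on, along own +y to the dot; about 1 N, no spring. Grey ribbed thumb-piece 14 x 14 mm in a slot 31 (own y) x 18 mm in the middle of the top; its face is 98 mm above the underside, 2 mm proud of the top; centred at own y = -6 mm when off, +6 mm when on. Press lightly and draw it along
- lightC_seat (a point): top end of that light's keyhole slot, where the screw neck rests when hung: own x +21, y 0, z 74 mm from the light's origin, axes as the light's. Keyhole, in a back wall 4 mm thick at own x 19 to 23 mm: entry 24 x 24 mm, centre 52 mm above the underside (22 below the seat), with a slot 11 mm wide upwards from it to 77 mm; cavity behind the wall 12 mm deep
- lightD: one of up to four identical battery lights (None: absent), white block 46 mm deep (own x), 50 wide (own y), 96 tall (own z), 0.15 to 0.31 kg, heavy at the bottom, stands upright on the board at first. Origin: centre of underside. Own -x: front with the round lens (8 mm out, 45 mm up); own +x: flat back with the keyhole; own +-y: plain sides, free to grip. On top: slide switch, dot at the +y end
- lightD_switch (a joint): travel (m) of the switch on that light: 0 off, 0.012 fully on, along own +y to the dot; about 1 N, no spring. Grey ribbed thumb-piece 14 x 14 mm in a slot 31 (own y) x 18 mm in the middle of the top; its face is 98 mm above the underside, 2 mm proud of the top; centred at own y = -6 mm when off, +6 mm when on. Press lightly and draw it along
- lightD_seat (a point): top end of that light's keyhole slot, where the screw neck rests when hung: own x +21, y 0, z 74 mm from the light's origin, axes as the light's. Keyhole, in a back wall 4 mm thick at own x 19 to 23 mm: entry 24 x 24 mm, centre 52 mm above the underside (22 below the seat), with a slot 11 mm wide upwards from it to 77 mm; cavity behind the wall 12 mm deep
- screw1 (a point): hanging screw 1 of 4, 80 mm apart in a row, 115 mm above the board: neck 6 mm thick, 6.5 mm long from the guard's face to a round head 16 mm across, 4 mm thick. Site on its axis, 3 mm out from the face; own -x points level out of the guard, z up. A light hung here: its own x along this x, back on the guard, seat within about 3 mm of this point, underside 41 mm above the board
- screw2 (a point): hanging screw 2 of 4, 80 mm apart in a row, 115 mm above the board: neck 6 mm thick, 6.5 mm long from the guard's face to a round head 16 mm across, 4 mm thick. Site on its axis, 3 mm out from the face; own -x points level out of the guard, z up. A light hung here: its own x along this x, back on the guard, seat within about 3 mm of this point, underside 41 mm above the board
- screw3 (a point): hanging screw 3 of 4, 80 mm apart in a row, 115 mm above the board: neck 6 mm thick, 6.5 mm long from the guard's face to a round head 16 mm across, 4 mm thick. Site on its axis, 3 mm out from the face; own -x points level out of the guard, z up. A light hung here: its own x along this x, back on the guard, seat within about 3 mm of this point, underside 41 mm above the board
- screw4 (a point): hanging screw 4 of 4, 80 mm apart in a row, 115 mm above the board: neck 6 mm thick, 6.5 mm long from the guard's face to a round head 16 mm across, 4 mm thick. Site on its axis, 3 mm out from the face; own -x points level out of the guard, z up. A light hung here: its own x along this x, back on the guard, seat within about 3 mm of this point, underside 41 mm above the board
- guard: free-standing stainless splash guard (fixed), 360 mm long (own y), 8 mm thick, 140 mm tall, standing on the board; origin at the foot of its face, middle; the face with the screws looks along own -x, its feet are behind (+x)
- board: laminated wooden board across the sink (fixed), 480 by 560 mm, 22 mm thick: its top is at z = 0.022; origin at the centre of its underside
- bowl: small stainless mixing bowl, 144 mm across, 60 mm tall, stands on the board as a bystander; origin at the centre of its underside
- mold: small round sushi mold in clear plastic with a lid and knob, 67 mm across, 39 mm tall, stands on the board as a bystander; origin at the centre of its underside
- rest: white ceramic chopstick rest shaped like a leaf, 72 mm long, 12 mm tall, stands on the board as a bystander; origin at the centre of its underside
- cup: green fluted silicone food cup, 66 mm across, 32 mm tall, stands on the board as a bystander; origin at the centre of its underside
- dish: blue ceramic sauce dish, 80 mm across, 16 mm tall, stands on the board as a bystander; origin at the centre of its underside
There are look-alikes about, which are no part of the job. What is shaped like the lightB but pink or red is not meant.

How it is judged (in metres and radians):
At the end, for the whole second after the job is handed in: every light present hangs at rest and straight (within 7 degrees of upright) on a screw of the guard, the seat of its keyhole within 8 mm of that screw's neck, and its switch stands at least 9 mm (of 12) towards the dot ((distance between lightA_seat and screw1 below 0.008 m or distance between lightA_seat and screw2 below 0.008 m or distance between lightA_seat and screw3 below 0.008 m or distance between lightA_seat and screw4 below 0.008 m) and value of joint each of lightA_switch, lightB_switch, lightC_switch, lightD_switch above 0.009 m and angle between each of lightA, lightB, lightC, lightD's own z axis and vertical below 0.12 rad and linear speed of each of lightA, lightB, lightC, lightD below 0.02 m/s and (distance between lightB_seat and screw1 below 0.008 m or distance between lightB_seat and screw2 below 0.008 m or distance between lightB_seat and screw3 below 0.008 m or distance between lightB_seat and screw4 below 0.008 m) and (distance between lightC_seat and screw1 below 0.008 m or distance between lightC_seat and screw2 below 0.008 m or distance between lightC_seat and screw3 below 0.008 m or distance between lightC_seat and screw4 below 0.008 m) and (distance between lightD_seat and screw1 below 0.008 m or distance between lightD_seat and screw2 below 0.008 m or distance between lightD_seat and screw3 below 0.008 m or distance between lightD_seat and screw4 below 0.008 m)); the robot touches nothing.
It fails at once if the bowl is pushed more than 50 mm away or tipped over (distance of bowl from where it was at the start of the episode above 0.05 m or angle between bowl's own z axis and vertical above 0.6 rad).
It fails at once if the mold is pushed more than 50 mm away or tipped over (distance of mold from where it was at the start of the episode above 0.05 m or angle between mold's own z axis and vertical above 0.6 rad).
It fails at once if the rest is pushed more than 50 mm away or tipped over (distance of rest from where it was at the start of the episode above 0.05 m or angle between rest's own z axis and vertical above 0.6 rad).
It fails at once if the cup is pushed more than 50 mm away or tipped over (distance of cup from where it was at the start of the episode above 0.05 m or angle between cup's own z axis and vertical above 0.6 rad).
It fails at once if the dish is pushed more than 50 mm away or tipped over (distance of dish from where it was at the start of the episode above 0.05 m or angle between dish's own z axis and vertical above 0.6 rad).
Of lightA, lightB, lightC, lightD only 3 to 4 are there at a start; the rules pass over those that are not, and their reading is None.
At some moment in a run one of lightA, lightB, lightC, lightD may be knocked a few centimetres aside while the robot is not near it.
Once in a run the grip may slacken for a moment while it holds something.
It also fails if it takes over 210 s, if anything falls off the work surface, if the arm or the gripper's body presses on something with over 40 N, if the wrist force passes 120 N, or if a joint passes its speed limit or range.

### The arm

A 6-joint arm with a two-finger parallel gripper is mounted at the origin on the work surface. World frame = base frame: x ahead of the robot, y to its left, z up, the work surface at z = 0. Lengths are in mm, angles in rad, forces in N, time in s.
With the tool pointing down it reaches from about 300 to 775 mm from the base axis. Payload 14.6 kg.
Tool frame: the origin (TCP) lies midway between the tips of the shut fingers; the grasp point (between the pads) lies 19 mm behind it; z points along the fingers, y is the direction in which the jaws open and shut (so a half turn about z gives the same grasp; the last joint's range is limited). The gripper opens to 94 mm and grips with 3 to 60 N. Pads are 16 mm wide; open, the fingers measure 119 mm over their backs; the gripper's body (75 mm by 177 mm) begins 78 mm behind the grasp point.
Start: joints at [-1.327, 0.3, 1.521, -0, 1.321, -0.067], TCP at [168.194, -523.641, 205.446] pointing down, gripper open.
Joint ranges: [-3.03, 3.03], [-0.79, 2.21], [0.23, 2.52], [-1.04, 4.18], [0, 3.07], [-2.55, 2.55]. Speed limits (rad/s): [2.22, 2.22, 2.57, 3.14, 3.14, 3.14].

### API

Orientations are given as [roll, pitch, yaw] about the fixed x, y, z axes, in that order (R = Rz(yaw) Ry(pitch) Rx(roll)).
In Python, from cell import manip gives the robot as it stands.
- The arm moves only by the tool play_rows, never from a script. Its argument "commands" is a list of rows, each an object of numbers: "x", "y", "z": the shift along the tool's x, y, z in m; "wx", "wy", "wz": the turn, a rotation vector about the tool's x, y, z in degrees; "grip": the opening, from 0 (shut) to 1 (fully open). In form: [{"x": .., "y": .., "z": .., "wx": .., "wy": .., "wz": .., "grip": ..}, ...]. A call has 1 to 20 rows; each row shifts and turns the commanded pose from where the row before left it, along the tool's axes as they then stand; what a row does not reach is not made up. A row lasts 1/8 s, in which the tool goes at most 62.5 mm and 10.7 degrees, less where a joint would pass 70% of its speed; a pose out of reach is approached as far as the arm can. A call is refused whole if a number of a shift passes 0.0625 or a number of a turn 10.7, either way. A call with a gripper value outside its range is refused whole. The fingers move at their own pace and stop on an object; "squeeze" is the grip in N (left out, the last holds). Time passes only in rows, so rows that do not move let the fingers close. It gives the time, the measured TCP pose, the force and the opening at its end, in the units of the state.
- manip.read_state(): the state, without advancing time (a new reading comes with each control period).
- manip.camera(name): name is "scene" or "side" or "wrist"; returns (picture, depth): 400x640x3 uint8, red, green, blue; 400x640 float32, mm along the optical axis (not along the pixel's ray), 0 where there is no reading.
- manip.camera_info(name): a dict with "intrinsics" (3x3 intrinsics, pixels), "camera_from_world" (4x4, takes a point from world to camera coordinates); the wrist camera has in their place "tool_from_camera" (4x4, takes a point from camera to tool coordinates, whose origin is the TCP and whose axes are the flange's). Camera axes: x right, y up, looking along -z (the intrinsics and any distortion apply to the point x, -y, -z); pixel columns grow to the right and rows downward; lengths in mm; the calibration is good to about 2 mm. The wrist camera is an equidistant fisheye: a pixel r from the principal point sees the ray r / f radians off the axis. A picture is of the moment at which its call begins: read the wrist's pose just before it. camera_info takes no time and is no camera call.
- manip.sign_off(): hands the job in, once; it reports no verdict.
The state is a dict: "clock": time; "joints": joint angles; "qd": joint speeds; "effort": joint torques, N m; "eef_pos": TCP position; "eef_rot": TCP orientation; "wrist_force": force on the tool from outside, world axes, zero at the start; "moment": the same for the moment, N m; "finger_gap": finger opening in mm.
Only numpy, scipy, OpenCV 4.12 (cv2) and the standard library are available. Lean on these libraries where they do the work, as an engineer would, in place of code of your own. Each camera call takes 0.05 s, during which the arm holds its last target.

## Working session

There is one attempt and no reset: what is moved stays moved. The work goes in short steps, Python scripts to look and compute and a tool call to move; the robot and the scene stay as the last step left them, time stands still between calls to the robot, and variables do not carry over. Pictures are saved under pics/ and viewed, and the job is handed in when it is done.

Besides the shell and the picture viewer there is one more tool, called after "Request:" as name(argument=value, ...), one argument or row to a line, values as JSON. play_rows: Moves the arm, as the interface text tells. Its arguments: {"type":"object","properties":{"commands":{"type":"array"},"squeeze":{"type":"number"}},"required":["commands"]}

```bash
ls; mkdir -p pics
cat > h.py <<'E'
import numpy as np, cv2
from cell import manip
from scipy.spatial.transform import Rotation as R
def snap(n,f):
    s=manip.read_state(); p,d=manip.camera(n); cv2.imwrite('pics/'+f+'.png',p[:,:,::-1]); np.savez('pics/'+f+'.npz',p=p,d=d,pos=s['eef_pos'],rot=s['eef_rot']); return p,d,s
def world(n,d,uv):
    i=manip.camera_info(n);K=np.array(i['intrinsics']);T=np.linalg.inv(np.array(i['camera_from_world']))
    u,v=uv;z=d[int(v),int(u)]
    c=np.array([(u-K[0,2])/K[0,0]*z,-(v-K[1,2])/K[1,1]*z,-z,1]);return (T@c)[:3]
E
python3 - <<'E'
from h import *
print(manip.read_state())
for n in ('scene','side','wrist'):
    snap(n,n+'0'); print(n,{k:(np.round(np.array(v),3).tolist() if not isinstance(v,str) else v) for k,v in manip.camera_info(n).items()})
E
```

```text
pics
{'clock': 0.0, 'joints': array([-1.32661420e+00,  3.00498067e-01,  1.52159697e+00,  2.52449494e-05,
        1.32073199e+00, -6.66182624e-02]), 'qd': array([ 0.0004476 ,  0.00087769,  0.00101043, -0.00072748, -0.00068153,
        0.00034539]), 'effort': array([-8.33393233e-05, -5.31808519e+01, -3.52734196e+01,  7.08281645e-02,
        2.43591605e-02, -9.64658898e-05]), 'eef_pos': array([ 168.12790979, -523.38011007,  204.86482838]), 'eef_rot': array([-3.14036264e+00, -1.06569205e-04,  3.10794065e-01]), 'wrist_force': array([-0.56048836,  0.17524443, -0.18217287]), 'moment': array([ 0.03468383,  0.02052531, -0.03253797]), 'finger_gap': 93.94882496355625}
scene {'intrinsics': [[415.917, 0.0, 325.0], [0.0, 415.917, 195.605], [0.0, 0.0, 1.0]], 'camera_from_world': [[-0.012, 1.0, -0.004, 140.07], [-0.744, -0.006, 0.669, 299.942], [0.669, 0.011, 0.744, -1414.583], [0.0, 0.0, 0.0, 1.0]]}
side {'intrinsics': [[488.903, 0.0, 316.469], [0.0, 488.903, 194.78], [0.0, 0.0, 1.0]], 'camera_from_world': [[-0.966, -0.257, -0.018, 451.814], [0.109, -0.469, 0.877, -227.686], [-0.234, 0.845, 0.481, -1200.805], [0.0, 0.0, 0.0, 1.0]]}
wrist {'intrinsics': [[309.707, 0.0, 327.442], [0.0, 309.707, 205.712], [0.0, 0.0, 1.0]], 'tool_from_camera': [[0.002, 0.974, 0.227, 65.128], [1.0, -0.003, 0.0, -1.332], [0.001, 0.227, -0.974, -179.035], [0.0, 0.0, 0.0, 1.0]]}
```

View pics/scene0.png

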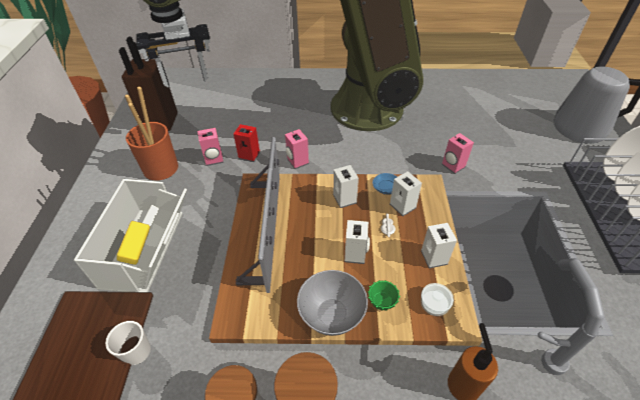

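View pics/side0.png

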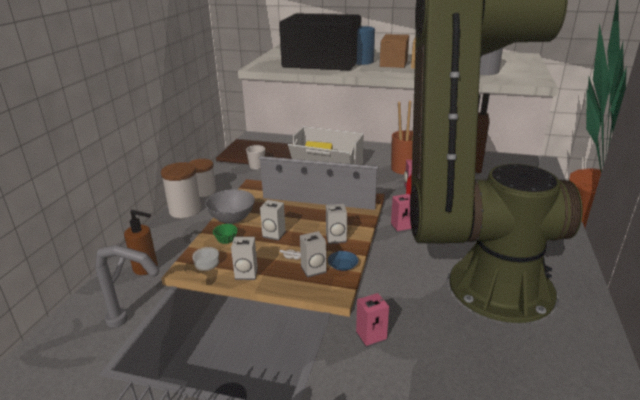

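View pics/wrist0.png

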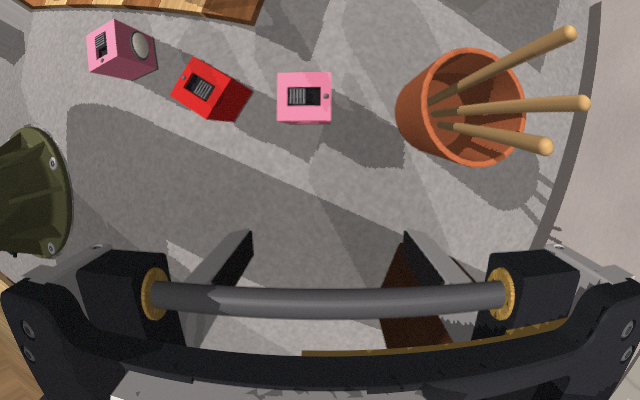

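Four white candidates in the scene view: (345,185), (404,193), (357,241) and (439,245). The pink and red look-alikes at (209,147), (246,142), (297,148) and (458,153) are excluded. Next I measure them.

```bash
cat >> h.py <<'E'
def cloud(n,d):
    i=manip.camera_info(n);K=np.array(i['intrinsics']);T=np.linalg.inv(np.array(i['camera_from_world']))
    v,u=np.mgrid[0:d.shape[0],0:d.shape[1]]
    c=np.stack([(u-K[0,2])/K[0,0]*d,-(v-K[1,2])/K[1,1]*d,-d,np.ones_like(d)],-1)
    return (c@T.T)[...,:3]
def tops(n,p,d,lo=108,hi=126,xr=(280,820),yr=(-140,330),exclude=None):
    W=cloud(n,d); hsv=cv2.cvtColor(p,cv2.COLOR_RGB2HSV)
    m=(d>0)&(W[...,2]>lo)&(W[...,2]<hi)&(W[...,0]>xr[0])&(W[...,0]<xr[1])&(W[...,1]>yr[0])&(W[...,1]<yr[1])&(hsv[...,1]<70)
    k,l,s,c=cv2.connectedComponentsWithStats(m.astype(np.uint8),connectivity=8)
    for j in range(1,k):
        if s[j,4]<60: continue
        q=W[l==j]; r=cv2.minAreaRect(q[:,:2].astype(np.float32))
        print(n,'px',c[j].round(),'n',s[j,4],'med z',np.median(q[:,2]).round(1),'rect c',np.round(r[0],1),'size',np.round(r[1],1),'ang',round(r[2],1))
E
python3 - <<'E'
from h import *
for n in ('scene','side'):
    a=np.load(f'pics/{n}0.npz'); tops(n,a['p'],a['d'])
    W=cloud(n,a['d'])
    m=(a['d']>0)&(W[...,2]>15)&(W[...,2]<30)&(W[...,0]>250)
    # guard top
    g=(a['d']>0)&(W[...,2]>145)&(W[...,2]<168)&(W[...,1]<-80)&(W[...,1]>-330)&(W[...,0]>250)&(W[...,0]<700)
    q=W[g];
    if len(q): print('guardtop',len(q),cv2.minAreaRect(q[:,:2].astype(np.float32)),q.min(0),q.max(0))
    b=W[(a['d']>0)&(W[...,2]>10)&(W[...,2]<35)&(W[...,0]>280)&(W[...,0]<780)&(W[...,1]>-220)&(W[...,1]<350)]
    print('board z',np.median(b[:,2]),np.percentile(b[:,:2],[1,99],axis=0))
    p=cv2.resize(a['p'][150:350,200:500] if n=='scene' else a['p'][140:320,150:420],None,fx=2.6,fy=2.6,interpolation=cv2.INTER_CUBIC)
    cv2.imwrite(f'pics/{n}0c.png',p[:,:,::-1])
E
```

```text
scene px [345. 175.] n 331 med z 116.8 rect c [435.5 -84.7] size [55.8 47. ] ang 22.3
scene px [407. 182.] n 347 med z 117.2 rect c [459.7  66.6] size [51.5 49.2] ang 36.4
scene px [356. 231.] n 422 med z 117.1 rect c [610.2 -62.7] size [45.8 52.6] ang 84.3
scene px [441. 234.] n 464 med z 117.0 rect c [618.5 123.7] size [53.2 47.7] ang 12.6
guardtop 569 ((525.2647705078125, -260.190673828125), (348.87359619140625, 19.418434143066406), 1.0168123245239258) [ 350.89120801 -272.48590821  145.02205387] [ 699.65573288 -248.46395451  167.98324856]
board z 21.80703734721976 [[ 315.00099187 -217.14862193]
 [ 777.68261702  187.9335687 ]]
side px [272. 207.] n 242 med z 118.6 rect c [608.3 -62.1] size [53.4 51.8] ang 83.5
side px [336. 210.] n 240 med z 119.0 rect c [434.4 -84.5] size [50. 55.] ang 21.4
side px [312. 240.] n 316 med z 118.7 rect c [457.8  68. ] size [51.2 49.3] ang 36.8
side px [243. 244.] n 314 med z 118.8 rect c [617.6 124.4] size [51.4 49.7] ang 12.8
guardtop 828 ((524.7281494140625, -258.090576171875), (349.892578125, 28.110986709594727), 0.8864601850509644) [ 349.92372792 -274.51729119  145.10319419] [ 699.65285357 -242.11779963  167.98171735]
board z 23.700062311708848 [[ 303.3059598  -213.61443241]
 [ 773.14607394  240.54769468]]
```

View pics/scene0c.png

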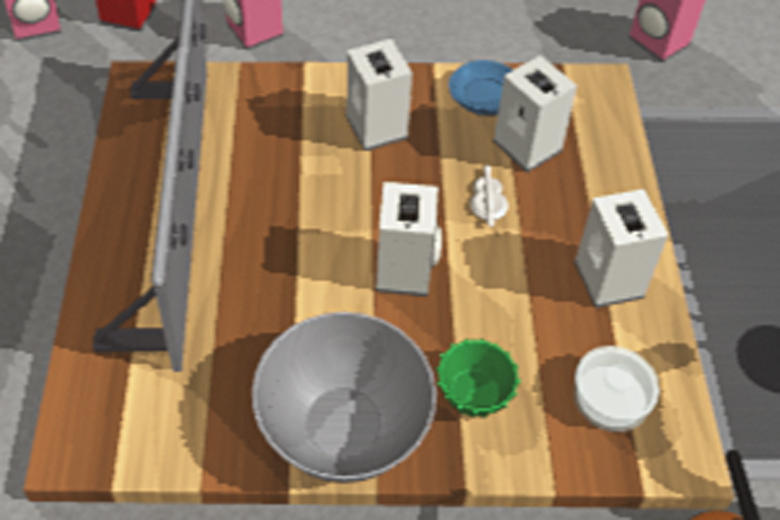

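View pics/side0c.png

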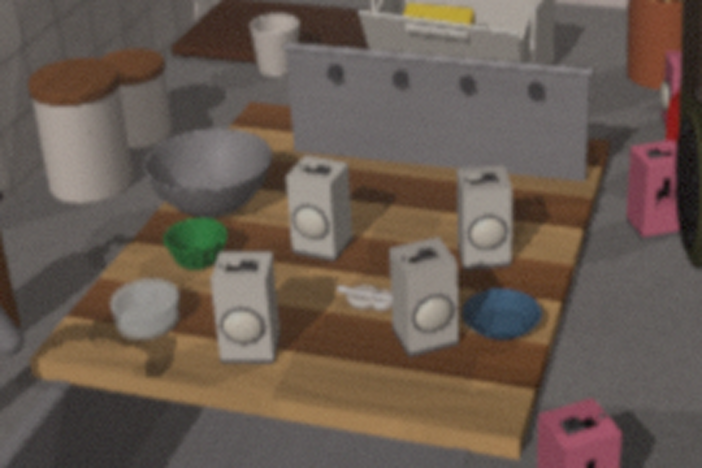

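Run:
```python
from h import *
for n in ('scene','side'):
    a=np.load(f'pics/{n}0.npz'); p,d=a['p'],a['d']; W=cloud(n,d)
    m=(d>0)&(W[...,2]>28)&(W[...,2]<105)&(W[...,0]>300)&(W[...,0]<800)&(W[...,1]>-200)&(W[...,1]<330)
    k,l,s,c=cv2.connectedComponentsWithStats(m.astype(np.uint8),connectivity=4)
    for j in range(1,k):
        if s[j,4]<60: continue
        q=W[l==j]; print(n,c[j].round(),s[j,4],'min',q.min(0).round(),'max',q.max(0).round())
    # guard face
    g=(d>0)&(W[...,2]>40)&(W[...,2]<155)&(W[...,0]>330)&(W[...,0]<720)&(W[...,1]<-225)&(W[...,1]>-290)
    q=W[g]; 
    from numpy.linalg import svd
    Y=q[:,1]; A=np.c_[q[:,0],np.ones(len(q))]
    for _ in range(4):
        co=np.linalg.lstsq(A,Y,rcond=None)[0]; r=Y-A@co; k2=abs(r)<4; A,Y=A[k2],Y[k2]
    print('face y = %.4f x + %.2f'%tuple(co),len(Y),r.std(), 'y@525',co[0]*525+co[1])
    # heads: depth protruding
    res=W[...,1]-(co[0]*W[...,0]+co[1])
    h=g&(res>5)&(res<16)&(W[...,2]>120)&(W[...,2]<152)
    k,l,s,c=cv2.connectedComponentsWithStats(h.astype(np.uint8),connectivity=8)
    for j in range(1,k):
        if s[j,4]<8: continue
        q=W[l==j]; print('head',c[j].round(1),s[j,4],q.mean(0).round(1),q.min(0).round(1),q.max(0).round(1))
```

```text
scene [458. 155.] 251 min [300. 214.  28.] max [318. 256.  98.]
scene [398. 194.] 753 min [352.  -9.  28.] max [494. 100. 105.]
scene [344. 192.] 491 min [ 422. -114.   28.] max [469. -54. 105.]
scene [387. 226.] 134 min [490.   5.  28.] max [565.  36.  36.]
scene [435. 252.] 609 min [597.  95.  28.] max [649. 152. 105.]
scene [356. 251.] 438 min [599. -88.  28.] max [639. -34. 105.]
scene [331. 296.] 2648 min [ 691. -188.   28.] max [800. -47.  85.]
scene [383. 292.] 473 min [698. -41.  29.] max [766.  26.  58.]
scene [436. 298.] 813 min [703.  73.  28.] max [769. 139.  62.]
face y = 0.0238 x + -272.88 918 0.6773690533252794 y@525 -260.38268189192576
head [276.6 161.5] 13 [ 417.8 -254.6  140.3] [ 409.7 -256.3  131.1] [ 424.1 -252.7  144.3]
head [274.5 185. ] 14 [ 498.6 -252.3  140.9] [ 493.6 -253.8  133.1] [ 502.1 -250.7  146.4]
head [272.2 211. ] 17 [ 578.1 -249.9  140.7] [ 571.3 -253.2  135.6] [ 583.  -248.2  145.1]
head [269.4 239.9] 19 [ 656.8 -248.3  140.2] [ 647.  -251.9  130. ] [ 663.5 -246.4  146.9]
side [232. 213.] 1275 min [ 691. -193.   28.] max [800.  26.  87.]
side [273
[... 179 characters left out ...]
 105.]
side [245. 264.] 616 min [587.  93.  28.] max [637. 160. 105.]
side [206. 257.] 479 min [702.  74.  28.] max [769. 140.  64.]
side [343. 259.] 389 min [351. -10.  28.] max [429.  70.  42.]
side [360. 311.] 177 min [300. 227.  28.] max [315. 256. 100.]
face y = 0.0252 x + -273.98 3093 1.9946012697621378 y@525 -260.75972228585175
head [277.8 167.9] 20 [ 653.  -246.6  140.4] [ 646.2 -250.2  133. ] [ 659.9 -242.1  149.4]
head [303.  169.8] 24 [ 574.  -250.7  140.4] [ 565.4 -253.9  132.6] [ 584.6 -244.6  148.2]
head [328.8 172.6] 27 [ 494.1 -252.3  139.2] [ 486.3 -256.3  128.8] [ 503.6 -247.2  150.5]
head [355.2 174.6] 26 [ 414.6 -254.6  140.1] [ 406.4 -258.5  131.2] [ 421.9 -249.5  149.4]
```

```bash
cat >> h.py <<'E'
def plan(x,y,z,yaw):
    s=manip.read_state(); M=R.from_euler('xyz',s['eef_rot']).as_matrix()
    t=M.T@(np.array([x,y,z])-s['eef_pos'])
    rel=R.from_matrix(M.T@R.from_euler('xyz',[np.pi,0,np.radians(yaw)]).as_matrix()).as_rotvec(degrees=True)
    print('at',np.round(s['eef_pos'],1),np.degrees(s['eef_rot']).round(2),'t',round(s['clock'],2),'F',s['wrist_force'].round(1),'gap',round(s['finger_gap'],1))
    print('toolshift mm',t.round(1),'turn',rel.round(1),'rows>=',round(np.linalg.norm(t)/62.5,1),round(np.linalg.norm(rel)/10.7,1))
def wray(uv,pos,rot):
    i=manip.camera_info('wrist');K=np.array(i['intrinsics']);T=np.array(i['tool_from_camera'])
    a=np.array([(uv[0]-K[0,2])/K[0,0],(uv[1]-K[1,2])/K[1,1]]);th=np.linalg.norm(a)
    k=a/max(th,1e-9)*np.sin(th); dc=np.array([k[0],-k[1],-np.cos(th)])
    M=R.from_euler('xyz',rot).as_matrix()
    return pos+M@T[:3,3], M@T[:3,:3]@dc
def wplane(uv,a,z):
    o,d=wray(uv,a['pos'],a['rot']); return o+d*(z-o[2])/d[2]
E
python3 - <<'E'
from h import *
plan(618,124,205,103)
E
```

```text
at [ 168.2 -523.5  205.1] [-179.95   -0.     17.81] t 0.15 F [-0.6  1.  -0.4] gap 93.9
toolshift mm [ 6.263e+02 -4.789e+02  5.000e-01] turn [ -0.   -0.  -85.2] rows>= 12.6 8.0
```

Request:
play_rows(
  commands=[
    {"z": -0.02},
    {"x": 0.04,"y": -0.03},
    {"x": 0.04,"y": -0.03},
    {"x": 0.04,"y": -0.03},
    {"x": 0.04,"y": -0.03},
    {"x": 0.04,"y": -0.03},
    {"x": 0.04,"y": -0.03},
    {"x": 0.04,"y": -0.03},
    {"x": 0.04,"y": -0.03},
    {"x": 0.04,"y": -0.03},
    {"x": 0.04,"y": -0.03},
    {"x": 0.04,"y": -0.03},
    {"x": 0.04,"y": -0.03},
    {"x": 0.04,"y": -0.03},
    {"x": 0.04,"y": -0.03},
    {"x": 0.03,"y": -0.03},
  ],
)

```text
$.commands[0]: bad value
```

Request:
play_rows(
  commands=[
    {"wz": -9.5},
    {"wz": -9.5},
    {"wz": -9.5},
    {"wz": -9.5},
    {"wz": -9.5},
    {"wz": -9.5},
    {"wz": -9.5},
    {"wz": -9.5},
    {"wz": -9.2},
    {},
  ],
)

```text
$.commands[0]: bad value
```

Run:
```python
from h import *
plan(618,124,150,103)
```

```text
at [ 168.2 -523.5  205.1] [-179.95   -0.     17.81] t 0.15 F [-0.6  1.  -0.4] gap 93.9
toolshift mm [ 626.3 -478.8   55.5] turn [ -0.   -0.  -85.2] rows>= 12.6 8.0
```

Request:
play_rows(
  commands=[
    {"x": 0,"y": 0,"z": -0.02,"wx": 0,"wy": 0,"wz": 0,"grip": 1},
  ],
)

```text
clock: 0.28
eef_pos: [168.0, -523.0, 224.2]
eef_rot: [-3.138, -0.0, 0.311]
wrist_force: [0.5, 0.2, 0.4]
finger_gap: 94.1
```

Request:
play_rows(
  commands=[
    {"x": 0.04,"y": -0.03,"z": 0,"wx": 0,"wy": 0,"wz": 0,"grip": 1},
    {"x": 0.04,"y": -0.03,"z": 0,"wx": 0,"wy": 0,"wz": 0,"grip": 1},
    {"x": 0.04,"y": -0.03,"z": 0,"wx": 0,"wy": 0,"wz": 0,"grip": 1},
    {"x": 0.04,"y": -0.03,"z": 0,"wx": 0,"wy": 0,"wz": 0,"grip": 1},
    {"x": 0.04,"y": -0.03,"z": 0,"wx": 0,"wy": 0,"wz": 0,"grip": 1},
    {"x": 0.04,"y": -0.03,"z": 0,"wx": 0,"wy": 0,"wz": 0,"grip": 1},
    {"x": 0.04,"y": -0.03,"z": 0,"wx": 0,"wy": 0,"wz": 0,"grip": 1},
    {"x": 0.04,"y": -0.03,"z": 0,"wx": 0,"wy": 0,"wz": 0,"grip": 1},
    {"x": 0.04,"y": -0.03,"z": 0,"wx": 0,"wy": 0,"wz": 0,"grip": 1},
    {"x": 0.04,"y": -0.03,"z": 0,"wx": 0,"wy": 0,"wz": 0,"grip": 1},
    {"x": 0.04,"y": -0.03,"z": 0,"wx": 0,"wy": 0,"wz": 0,"grip": 1},
    {"x": 0.04,"y": -0.03,"z": 0,"wx": 0,"wy": 0,"wz": 0,"grip": 1},
    {"x": 0.04,"y": -0.03,"z": 0,"wx": 0,"wy": 0,"wz": 0,"grip": 1},
    {"x": 0.04,"y": -0.03,"z": 0,"wx": 0,"wy": 0,"wz": 0,"grip": 1},
    {"x": 0.04,"y": -0.03,"z": 0,"wx": 0,"wy": 0,"wz": 0,"grip": 1},
    {"x": 0.026,"y": -0.029,"z": 0,"wx": 0,"wy": 0,"wz": 0,"grip": 1},
  ],
)

```text
clock: 2.28
eef_pos: [618.4, 125.5, 224.7]
eef_rot: [-3.141, 0.001, 0.311]
wrist_force: [0.4, -0.5, -0.8]
finger_gap: 94.1
```

Request:
play_rows(
  commands=[
    {"x": 0,"y": 0,"z": 0,"wx": 0,"wy": 0,"wz": -9.5,"grip": 1},
    {"x": 0,"y": 0,"z": 0,"wx": 0,"wy": 0,"wz": -9.5,"grip": 1},
    {"x": 0,"y": 0,"z": 0,"wx": 0,"wy": 0,"wz": -9.5,"grip": 1},
    {"x": 0,"y": 0,"z": 0,"wx": 0,"wy": 0,"wz": -9.5,"grip": 1},
    {"x": 0,"y": 0,"z": 0,"wx": 0,"wy": 0,"wz": -9.5,"grip": 1},
    {"x": 0,"y": 0,"z": 0.01,"wx": 0,"wy": 0,"wz": -9.5,"grip": 1},
    {"x": 0,"y": 0,"z": 0.03,"wx": 0,"wy": 0,"wz": -9.5,"grip": 1},
    {"x": 0,"y": 0,"z": 0.03,"wx": 0,"wy": 0,"wz": -9.5,"grip": 1},
    {"x": 0,"y": 0,"z": 0.005,"wx": 0,"wy": 0,"wz": -9.2,"grip": 1},
    {"x": 0,"y": 0,"z": 0,"wx": 0,"wy": 0,"wz": 0,"grip": 1},
  ],
)

```text
clock: 3.52
eef_pos: [617.5, 123.8, 149.8]
eef_rot: [-3.14, -0.0, 1.797]
wrist_force: [0.9, 0.2, 0.3]
finger_gap: 94.0
```

Run:
```python
from h import *
plan(618,124,150,103)
snap('wrist','w1')
```

```text
at [617.5 123.8 149.8] [-1.7993e+02 -1.0000e-02  1.0295e+02] t 3.52 F [0.9 0.2 0.3] gap 94.0
toolshift mm [ 0.1  0.5 -0.2] turn [-0.1 -0.  -0.1] rows>= 0.0 0.0
```

View pics/w1.png

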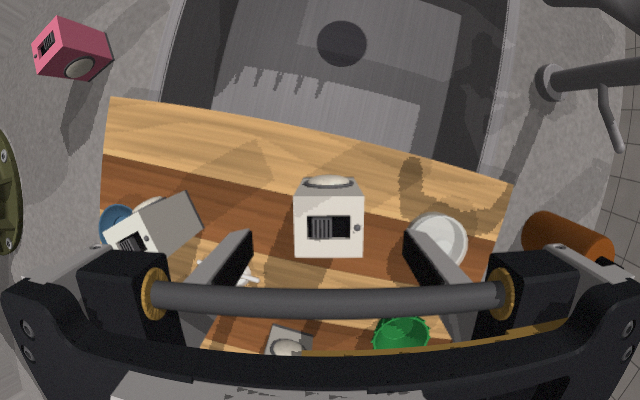

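```bash
cat >> h.py <<'E'
def wtop(f,z=118.,guess=None,show=True,box=(200,450,130,290),vmin=95,smax=45):
    a=np.load('pics/'+f+'.npz'); p=a['p']; hsv=cv2.cvtColor(p,cv2.COLOR_RGB2HSV)
    # top face: bright, lowly saturated; use depth to isolate top plane
    d=a['d']; H,Wd=d.shape
    i=manip.camera_info('wrist');K=np.array(i['intrinsics']);T=np.array(i['tool_from_camera'])
    v,u=np.mgrid[0:H,0:Wd]; ax=(u-K[0,2])/K[0,0]; ay=(v-K[1,2])/K[1,1]; th=np.hypot(ax,ay)+1e-9
    s=np.sin(th)/th; dc=np.stack([ax*s,-ay*s,-np.cos(th)],-1); P=dc*(d/np.cos(th))[...,None]
    M=R.from_euler('xyz',a['rot']).as_matrix(); Wp=(P@T[:3,:3].T+T[:3,3])@M.T+a['pos']
    m=(d>0)&(abs(Wp[...,2]-z)<5)
    bx=np.zeros_like(m); bx[box[2]:box[3],box[0]:box[1]]=1; m&=bx
    k,l,st,c=cv2.connectedComponentsWithStats(m.astype(np.uint8),connectivity=4)
    for j in np.argsort(-st[1:,4])[:3]+1:
        if st[j,4]<200: continue
        q=Wp[l==j]; uv=np.argwhere(l==j)
        rp=np.array([wplane((x,y),a,z)[:2] for y,x in uv],np.float32)
        r=cv2.minAreaRect(rp); print(f,'px',c[j].round(1),'n',st[j,4],'z',np.median(q[:,2]).round(1),'c',np.round(r[0],1),'size',np.round(r[1],1),'ang',round(r[2],2))
        sw=(l==j)&(hsv[...,2]<120)
    return m
E
python3 - <<'E'
from h import *
wtop('w1')
a=np.load('pics/w1.npz')
for uv in [(294,196),(362,196),(365,258),(294,258),(321,228)]: print(uv,wplane(uv,a,118).round(1))
E
```

```text
Traceback (most recent call last):
  File "h.py", line 51, in wtop
    rp=np.array([wplane((x,y),a,z)[:2] for y,x in uv],np.float32)
                 ~~~~~~^^^^^^^^^^^
  File "h.py", line 36, in wplane
    o,d=wray(uv,a['pos'],a['rot']); return o+d*(z-o[2])/d[2]
        ~~~~^^^^^^^^^^^^^^^^^^^^^^
  File "h.py", line 30, in wray
    i=manip.camera_info('wrist');K=np.array(i['intrinsics']);T=np.array(i['tool_from_camera'])
ValueError: time passes only in moves, steps and waits
```

```bash
python3 - <<'E'
s=open('h.py').read()
s=s.replace("manip.camera_info('wrist')","WI").replace("def snap","WI=manip.camera_info('wrist')\ndef snap",1)
s=s.replace("a=np.load('pics/'+f+'.npz'); p","a=dict(np.load('pics/'+f+'.npz')); p")
open('h.py','w').write(s)
E
python3 - <<'E'
from h import *
wtop('w1')
a=dict(np.load('pics/w1.npz'))
for uv in [(294,196),(362,196),(365,258),(294,258),(321,228)]: print(uv,wplane(uv,a,118).round(1))
E
```

```text
w1 px [327.5 225.6] n 3904 z 117.8 c [617.4 126.1] size [50.5 46.5] ang 13.09
(294, 196) [589.  142.6 118. ]
(362, 196) [635.1 153.3 118. ]
(365, 258) [649.2 108.8 118. ]
(294, 258) [598.2  97.  118. ]
(321, 228) [612.5 124.2 118. ]
```

Run:
```python
from h import *
plan(611.6,124.7,124,103.1)
```

```text
at [617.7 123.9 150.5] [-179.99   -0.    102.8 ] t 3.58 F [ 0.  -0.2  0.4] gap 94.0
toolshift mm [ 2.2 -5.8 26.5] turn [-0.  -0.  -0.3] rows>= 0.4 0.0
```

Request:
play_rows(
  commands=[
    {"x": 0.002,"y": -0.006,"z": 0,"wx": 0,"wy": 0,"wz": 0,"grip": 0},
    {"x": 0,"y": 0,"z": 0,"wx": 0,"wy": 0,"wz": 0,"grip": 0},
    {"x": 0,"y": 0,"z": 0,"wx": 0,"wy": 0,"wz": 0,"grip": 0},
    {"x": 0,"y": 0,"z": 0,"wx": 0,"wy": 0,"wz": 0,"grip": 0},
    {"x": 0,"y": 0,"z": 0,"wx": 0,"wy": 0,"wz": 0,"grip": 0},
    {"x": 0,"y": 0,"z": 0.013,"wx": 0,"wy": 0,"wz": 0,"grip": 0},
    {"x": 0,"y": 0,"z": 0.013,"wx": 0,"wy": 0,"wz": 0,"grip": 0},
    {"x": 0,"y": 0,"z": 0,"wx": 0,"wy": 0,"wz": 0,"grip": 0},
  ],
)

```text
clock: 4.58
eef_pos: [610.7, 124.3, 122.7]
eef_rot: [-3.139, -0.0, 1.798]
wrist_force: [-0.7, -0.5, 0.3]
finger_gap: 17.8
```

Request:
play_rows(
  commands=[
    {"x": 0,"y": 0,"z": 0.002,"wx": 0,"wy": 0,"wz": 0,"grip": 0},
    {"x": 0,"y": 0,"z": 0,"wx": 0,"wy": 0,"wz": 0,"grip": 0},
  ],
)

```text
clock: 4.82
eef_pos: [611.5, 124.5, 122.6]
eef_rot: [3.141, 0.0, 1.798]
wrist_force: [0.4, 0.6, -0.5]
finger_gap: 1.1
```

Request:
play_rows(
  commands=[
    {"x": 0,"y": 0,"z": 0.0015,"wx": 0,"wy": 0,"wz": 0,"grip": 0},
    {"x": 0,"y": 0,"z": 0,"wx": 0,"wy": 0,"wz": 0,"grip": 0},
  ],
)

```text
clock: 5.08
eef_pos: [611.4, 124.4, 121.0]
eef_rot: [3.142, -0.0, 1.798]
wrist_force: [0.3, 0.9, -0.3]
finger_gap: 0.7
```

Request:
play_rows(
  commands=[
    {"x": 0,"y": 0,"z": 0.001,"wx": 0,"wy": 0,"wz": 0,"grip": 0},
    {"x": 0,"y": 0,"z": 0,"wx": 0,"wy": 0,"wz": 0,"grip": 0},
  ],
)

```text
clock: 5.32
eef_pos: [611.6, 124.5, 120.3]
eef_rot: [3.141, 0.0, 1.798]
wrist_force: [-0.1, -0.2, 3.1]
finger_gap: 0.0
```

Request:
play_rows(
  commands=[
    {"x": 0,"y": 0,"z": 0.001,"wx": 0,"wy": 0,"wz": 0,"grip": 0},
    {"x": 0,"y": 0,"z": 0,"wx": 0,"wy": 0,"wz": 0,"grip": 0},
  ],
)

```text
clock: 5.58
eef_pos: [612.1, 124.6, 120.2]
eef_rot: [3.139, 0.0, 1.798]
wrist_force: [-0.1, -0.3, 9.5]
finger_gap: 0.6
```

Request:
play_rows(
  commands=[
    {"x": 0,"y": 0.002,"z": 0,"wx": 0,"wy": 0,"wz": 0,"grip": 0},
    {"x": 0,"y": 0.002,"z": 0,"wx": 0,"wy": 0,"wz": 0,"grip": 0},
    {"x": 0,"y": 0.002,"z": 0,"wx": 0,"wy": 0,"wz": 0,"grip": 0},
    {"x": 0,"y": 0.002,"z": 0,"wx": 0,"wy": 0,"wz": 0,"grip": 0},
    {"x": 0,"y": 0.002,"z": 0,"wx": 0,"wy": 0,"wz": 0,"grip": 0},
    {"x": 0,"y": 0.002,"z": 0,"wx": 0,"wy": 0,"wz": 0,"grip": 0},
    {"x": 0,"y": 0.0015,"z": 0,"wx": 0,"wy": 0,"wz": 0,"grip": 0},
    {"x": 0,"y": 0,"z": 0,"wx": 0,"wy": 0,"wz": 0,"grip": 0},
  ],
)

```text
clock: 6.58
eef_pos: [625.3, 127.6, 120.7]
eef_rot: [3.139, 0.0, 1.798]
wrist_force: [-2.3, 0.0, 13.6]
finger_gap: 0.4
```

Request:
play_rows(
  commands=[
    {"x": 0,"y": 0,"z": -0.015,"wx": 0,"wy": 0,"wz": 0,"grip": 0},
    {"x": 0,"y": 0,"z": -0.02,"wx": 0,"wy": 0,"wz": 0,"grip": 0},
    {"x": 0,"y": 0,"z": 0,"wx": 0,"wy": 0,"wz": 0,"grip": 1},
    {"x": 0,"y": 0,"z": 0,"wx": 0,"wy": 0,"wz": 0,"grip": 1},
    {"x": 0,"y": 0,"z": 0,"wx": 0,"wy": 0,"wz": 0,"grip": 1},
    {"x": 0,"y": 0,"z": 0,"wx": 0,"wy": 0,"wz": 0,"grip": 1},
    {"x": 0,"y": 0,"z": 0,"wx": 0,"wy": 0,"wz": 0,"grip": 1},
    {"x": 0,"y": 0,"z": 0,"wx": 0,"wy": 0,"wz": 0,"grip": 1},
  ],
)

```text
clock: 7.58
eef_pos: [624.6, 127.5, 153.8]
eef_rot: [-3.141, -0.0, 1.798]
wrist_force: [0.1, 0.2, 0.9]
finger_gap: 56.8
```

Run:
```python
from h import *
p,d,s=snap('wrist','w2'); wtop('w2')
cv2.imwrite('pics/w2c.png',cv2.resize(p[150:290,230:430],None,fx=3,fy=3)[:,:,::-1])
plan(617.4,126.1,60,103.1)
```

```text
w2 px [318.5 226. ] n 3759 z 117.7 c [617.2 126.5] size [50.6 46.7] ang 13.34
at [624.6 127.5 153.9] [-180.      0.    103.01] t 7.62 F [ 0.2  1.  -0.1] gap 61.0
toolshift mm [ 0.3 -7.3 93.9] turn [-0.   0.  -0.1] rows>= 1.5 0.0
```

View pics/w2c.png

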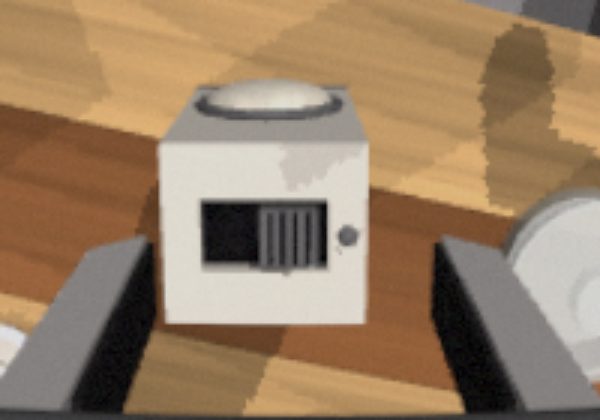

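Request:
play_rows(
  commands=[
    {"x": 0,"y": -0.0075,"z": 0,"wx": 0,"wy": 0,"wz": 0,"grip": 1},
    {"x": 0,"y": 0,"z": 0,"wx": 0,"wy": 0,"wz": 0,"grip": 1},
    {"x": 0,"y": 0,"z": 0,"wx": 0,"wy": 0,"wz": 0,"grip": 1},
    {"x": 0,"y": 0,"z": 0.03,"wx": 0,"wy": 0,"wz": 0,"grip": 1},
    {"x": 0,"y": 0,"z": 0.03,"wx": 0,"wy": 0,"wz": 0,"grip": 1},
    {"x": 0,"y": 0,"z": 0.032,"wx": 0,"wy": 0,"wz": 0,"grip": 1},
    {"x": 0,"y": 0,"z": 0,"wx": 0,"wy": 0,"wz": 0,"grip": 1},
    {"x": 0,"y": 0,"z": 0,"wx": 0,"wy": 0,"wz": 0,"grip": 0.4},
    {"x": 0,"y": 0,"z": 0,"wx": 0,"wy": 0,"wz": 0,"grip": 0.4},
    {"x": 0,"y": 0,"z": 0,"wx": 0,"wy": 0,"wz": 0,"grip": 0.4},
    {"x": 0,"y": 0,"z": 0,"wx": 0,"wy": 0,"wz": 0,"grip": 0.4},
    {"x": 0,"y": 0,"z": 0,"wx": 0,"wy": 0,"wz": 0,"grip": 0.4},
  ],
  squeeze=30,
)

```text
clock: 9.12
eef_pos: [617.4, 125.8, 62.1]
eef_rot: [3.141, 0.0, 1.798]
wrist_force: [-0.4, 1.1, 2.3]
finger_gap: 49.7
```

Request:
play_rows(
  commands=[
    {"x": 0,"y": 0,"z": -0.02,"wx": 0,"wy": 0,"wz": 0,"grip": 0.4},
    {"x": 0,"y": 0,"z": -0.04,"wx": 0,"wy": 0,"wz": 0,"grip": 0.4},
    {"x": 0,"y": 0,"z": -0.04,"wx": 0,"wy": 0,"wz": 0,"grip": 0.4},
    {"x": 0,"y": 0,"z": -0.02,"wx": 0,"wy": 0,"wz": 0,"grip": 0.4},
    {"x": 0,"y": 0,"z": 0,"wx": 0,"wy": 0,"wz": 0,"grip": 0.4},
  ],
)

```text
clock: 9.75
eef_pos: [617.8, 125.9, 184.3]
eef_rot: [3.138, 0.0, 1.798]
wrist_force: [-0.1, -0.5, -4.6]
finger_gap: 50.1
```

Run:
```python
from h import *
p,d,s=snap('wrist','w3')
plan(655,-130,200,91.4)
```

```text
at [617.2 125.8 182.5] [179.95   0.   103.01] t 9.8 F [-0.4 -0.1 -3.4] gap 49.9
toolshift mm [-257.7  -20.8  -17.5] turn [ 0.  -0.  11.6] rows>= 4.1 1.1
```

View pics/w3.png

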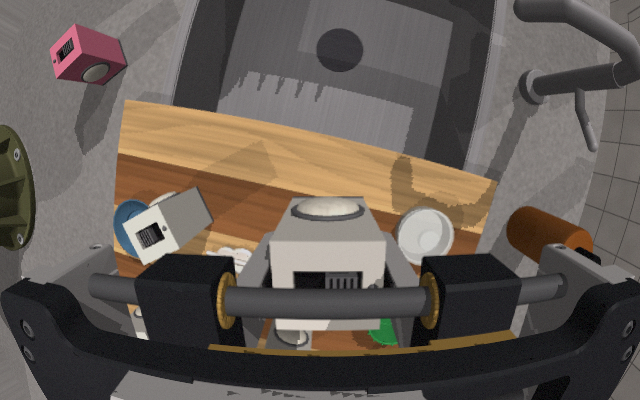

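Run:
```python
from h import *
for n in ('side','scene'):
    a=dict(np.load(f'pics/{n}0.npz')); p,d=a['p'],a['d'];i=manip.camera_info(n);K=np.array(i['intrinsics']);T=np.linalg.inv(np.array(i['camera_from_world']))
    o=T[:3,3]; print(n,'cam',o.round())
    W=cloud(n,d)
    def onface(u,v,off):
        dd=T[:3,:3]@np.array([(u-K[0,2])/K[0,0],-(v-K[1,2])/K[1,1],-1])
        # y - .0245x = c
        nrm=np.array([-.0245,1,0]); c=-260.5-.0245*525+off
        t=(c-nrm@o)/(nrm@dd); return o+t*dd
    if n=='side':
        g=cv2.cvtColor(p,cv2.COLOR_RGB2GRAY)
        for (u,v) in [(277.8,167.9),(303,169.8),(328.8,172.6),(355.2,174.6)]:
            sub=g[int(v)-9:int(v)+10,int(u)-9:int(u)+10].astype(float)
            w=np.clip(np.median(sub)-12-sub,0,None); yy,xx=np.mgrid[0:19,0:19]
            cu,cv_=int(u)-9+(w*xx).sum()/w.sum(),int(v)-9+(w*yy).sum()/w.sum()
            print('head px',round(cu,1),round(cv_,1),onface(cu,cv_,10.5).round(1))
    W=cloud(n,d); res=W[...,1]-(.0245*(W[...,0]-525)-260.5)
    m=(d>0)&(abs(res)<6)&(W[...,2]>60)&(W[...,2]<158)&(W[...,0]>250)&(W[...,0]<900)
    for zz in (80,100,120,140,150):
        q=W[m&(abs(W[...,2]-zz)<6)]; print(zz,q[:,0].min().round(1),q[:,0].max().round(1),(q[:,0].min()+q[:,0].max())/2)
```

```text
side cam [ 180. 1024.  785.]
head px 278.9 167.9 [ 649.9 -246.9  140.6]
head px 303.8 170.2 [ 571.  -248.9  140.5]
head px 329.6 172.4 [ 491.5 -250.8  140.8]
head px 355.9 174.8 [ 411.9 -252.8  140.7]
80 354.6 714.1 534.3556243364394
100 355.1 715.9 535.516749430598
120 353.7 713.7 533.675917822815
140 354.3 715.2 534.7499059829211
150 354.1 715.2 534.6807945304213
scene cam [1170. -122.  852.]
80 362.4 715.4 538.9080018705856
100 362.6 716.3 539.4284753565407
120 369.7 716.5 543.0721699600905
140 357.5 715.4 536.4014952369905
150 367.6 715.7 541.6123458836502
```

Request:
play_rows(
  commands=[
    {"x": 0,"y": 0,"z": -0.018,"wx": 0,"wy": 0,"wz": 0,"grip": 0.4},
    {"x": -0.043,"y": -0.0035,"z": 0,"wx": 0,"wy": 0,"wz": 0,"grip": 0.4},
    {"x": -0.043,"y": -0.0035,"z": 0,"wx": 0,"wy": 0,"wz": 0,"grip": 0.4},
    {"x": -0.043,"y": -0.0035,"z": 0,"wx": 0,"wy": 0,"wz": 0,"grip": 0.4},
    {"x": -0.043,"y": -0.0035,"z": 0,"wx": 0,"wy": 0,"wz": 0,"grip": 0.4},
    {"x": -0.043,"y": -0.0035,"z": 0,"wx": 0,"wy": 0,"wz": 0,"grip": 0.4},
    {"x": -0.043,"y": -0.0035,"z": 0,"wx": 0,"wy": 0,"wz": 0,"grip": 0.4},
    {"x": 0,"y": 0,"z": 0,"wx": 0,"wy": 0,"wz": 5.8,"grip": 0.4},
    {"x": 0,"y": 0,"z": 0,"wx": 0,"wy": 0,"wz": 5.8,"grip": 0.4},
    {"x": 0,"y": 0,"z": 0,"wx": 0,"wy": 0,"wz": 0,"grip": 0.4},
  ],
)

```text
clock: 11.05
eef_pos: [654.8, -130.4, 200.1]
eef_rot: [-3.141, -0.0, 1.596]
wrist_force: [-0.0, 0.0, -3.1]
finger_gap: 49.6
```

Run:
```python
from h import *
plan(654.2,-220,127,91.4)
```

```text
at [ 654.8 -130.4  200.1] [-1.7997e+02 -1.0000e-02  9.1430e+01] t 11.05 F [-0.   0.  -3.1] gap 49.6
toolshift mm [-89.6  -2.8  73.1] turn [-0. -0.  0.] rows>= 1.9 0.0
```

Request:
play_rows(
  commands=[
    {"x": -0.015,"y": 0,"z": 0.025,"wx": 0,"wy": 0,"wz": 0,"grip": 0.4},
    {"x": -0.015,"y": -0.001,"z": 0.025,"wx": 0,"wy": 0,"wz": 0,"grip": 0.4},
    {"x": -0.02,"y": -0.001,"z": 0.023,"wx": 0,"wy": 0,"wz": 0,"grip": 0.4},
    {"x": -0.02,"y": -0.001,"z": 0,"wx": 0,"wy": 0,"wz": 0,"grip": 0.4},
    {"x": -0.017,"y": 0,"z": 0,"wx": 0,"wy": 0,"wz": 0,"grip": 0.4},
    {"x": 0,"y": 0,"z": 0,"wx": 0,"wy": 0,"wz": 0,"grip": 0.4},
  ],
)

```text
clock: 11.8
eef_pos: [654.3, -218.9, 128.0]
eef_rot: [3.14, 0.001, 1.594]
wrist_force: [1.2, -0.1, -2.9]
finger_gap: 50.3
```

Run:
```python
from h import *
for n in('side','scene'):
    p,d,s=snap(n,n+'1'); 
    q=p[130:230,210:400] if n=='side' else p[150:300,220:400]
    cv2.imwrite(f'pics/{n}1c.png',cv2.resize(q,None,fx=4,fy=4,interpolation=cv2.INTER_CUBIC)[:,:,::-1])
plan(654.2,-220,127,91.4)
```

```text
at [ 654.3 -217.3  127.7] [1.7994e+02 1.0000e-02 9.1410e+01] t 11.9 F [-0.3  0.2 -3.5] gap 49.6
toolshift mm [-2.7 -0.1  0.7] turn [0.1 0.  0. ] rows>= 0.0 0.0
```

View pics/side1c.png

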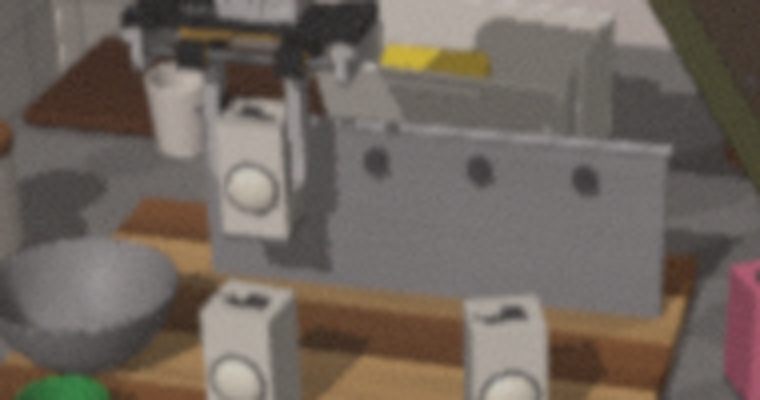

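View pics/scene1c.png

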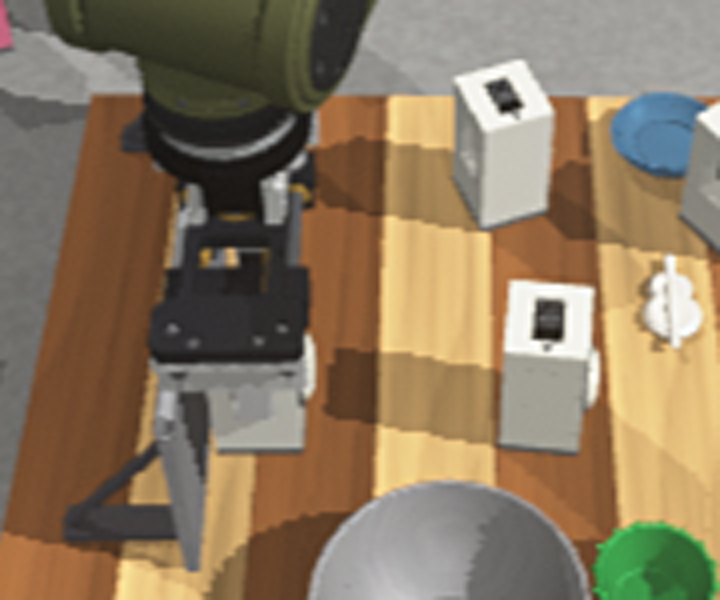

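Run:
```python
from h import *
a=dict(np.load('pics/side1.npz')); d=a['d']; W=cloud('side',d)
m=(d>0)&(abs(W[...,1]+194)<8)&(W[...,0]>600)&(W[...,0]<710)&(W[...,2]>85)&(W[...,2]<115)
q=W[m]; print(len(q),np.percentile(q[:,0],[1,50,99]).round(1),np.median(q[:,1]))
z=W[(d>0)&(abs(W[...,1]+194)<12)&(abs(W[...,0]-650)<22)&(W[...,2]>60)&(W[...,2]<110)]; print('bottom z',np.percentile(z[:,2],[0.5,2]), 'exp',127.5-40)
```

```text
105 [629.  654.6 677.8] -198.583178503588
bottom z [89.12535015 89.99034941] exp 87.5
```

Request:
play_rows(
  commands=[
    {"x": 0,"y": 0.0,"z": 0.0025,"wx": 0,"wy": 0,"wz": 0,"grip": 0.4},
    {"x": -0.003,"y": 0,"z": 0,"wx": 0,"wy": 0,"wz": 0,"grip": 0.4},
    {"x": -0.003,"y": 0,"z": 0,"wx": 0,"wy": 0,"wz": 0,"grip": 0.4},
    {"x": -0.003,"y": 0,"z": 0,"wx": 0,"wy": 0,"wz": 0,"grip": 0.4},
    {"x": 0,"y": 0,"z": 0,"wx": 0,"wy": 0,"wz": 0,"grip": 0.4},
  ],
)

```text
clock: 12.52
eef_pos: [654.2, -226.6, 124.5]
eef_rot: [3.142, 0.0, 1.595]
wrist_force: [0.2, 0.6, -3.5]
finger_gap: 49.7
```

Request:
play_rows(
  commands=[
    {"x": -0.002,"y": 0,"z": 0,"wx": 0,"wy": 0,"wz": 0,"grip": 0.4},
    {"x": 0,"y": 0,"z": 0,"wx": 0,"wy": 0,"wz": 0,"grip": 0.4},
  ],
)

```text
clock: 12.78
eef_pos: [654.3, -228.5, 124.5]
eef_rot: [3.142, 0.0, 1.595]
wrist_force: [0.2, 0.3, -3.1]
finger_gap: 49.9
```

Request:
play_rows(
  commands=[
    {"x": -0.002,"y": 0,"z": 0,"wx": 0,"wy": 0,"wz": 0,"grip": 0.4},
    {"x": 0,"y": 0,"z": 0,"wx": 0,"wy": 0,"wz": 0,"grip": 0.4},
  ],
)

```text
clock: 13.02
eef_pos: [654.3, -230.5, 124.5]
eef_rot: [3.142, -0.0, 1.595]
wrist_force: [-0.1, -0.7, -2.5]
finger_gap: 49.7
```

Request:
play_rows(
  commands=[
    {"x": -0.0015,"y": 0,"z": 0,"wx": 0,"wy": 0,"wz": 0,"grip": 0.4},
    {"x": 0,"y": 0,"z": 0,"wx": 0,"wy": 0,"wz": 0,"grip": 0.4},
  ],
)

```text
clock: 13.28
eef_pos: [654.4, -231.7, 124.4]
eef_rot: [-3.142, -0.0, 1.595]
wrist_force: [-1.6, 2.6, -2.4]
finger_gap: 49.8
```

Request:
play_rows(
  commands=[
    {"x": -0.0015,"y": 0,"z": 0,"wx": 0,"wy": 0,"wz": 0,"grip": 0.4},
    {"x": 0,"y": 0,"z": 0,"wx": 0,"wy": 0,"wz": 0,"grip": 0.4},
  ],
)

```text
clock: 13.52
eef_pos: [654.4, -231.7, 124.5]
eef_rot: [-3.141, -0.002, 1.596]
wrist_force: [-3.4, 10.9, -0.0]
finger_gap: 50.3
```

Request:
play_rows(
  commands=[
    {"x": 0.0015,"y": 0,"z": 0,"wx": 0,"wy": 0,"wz": 0,"grip": 0.4},
    {"x": 0,"y": 0,"z": 0.003,"wx": 0,"wy": 0,"wz": 0,"grip": 0.4},
    {"x": 0,"y": 0,"z": 0.003,"wx": 0,"wy": 0,"wz": 0,"grip": 0.4},
    {"x": 0,"y": 0,"z": 0,"wx": 0,"wy": 0,"wz": 0,"grip": 0.4},
  ],
)

```text
clock: 14.02
eef_pos: [654.3, -231.7, 117.8]
eef_rot: [-3.141, -0.0, 1.595]
wrist_force: [0.2, 3.0, -3.7]
finger_gap: 50.1
```

Request:
play_rows(
  commands=[
    {"x": 0,"y": 0,"z": 0.002,"wx": 0,"wy": 0,"wz": 0,"grip": 0.4},
    {"x": 0,"y": 0,"z": 0.002,"wx": 0,"wy": 0,"wz": 0,"grip": 0.4},
    {"x": 0,"y": 0,"z": 0,"wx": 0,"wy": 0,"wz": 0,"grip": 0.4},
  ],
)

```text
clock: 14.4
eef_pos: [654.4, -231.7, 114.3]
eef_rot: [3.142, -0.0, 1.595]
wrist_force: [1.7, 4.3, -3.4]
finger_gap: 50.3
```

Request:
play_rows(
  commands=[
    {"x": 0,"y": 0,"z": 0.002,"wx": 0,"wy": 0,"wz": 0,"grip": 0.4},
    {"x": 0,"y": 0,"z": 0.002,"wx": 0,"wy": 0,"wz": 0,"grip": 0.4},
    {"x": 0,"y": 0,"z": 0,"wx": 0,"wy": 0,"wz": 0,"grip": 0.4},
  ],
)

```text
clock: 14.78
eef_pos: [654.4, -231.7, 110.4]
eef_rot: [3.142, -0.0, 1.595]
wrist_force: [0.8, 6.5, -2.5]
finger_gap: 49.9
```

Request:
play_rows(
  commands=[
    {"x": 0.0005,"y": 0,"z": 0.002,"wx": 0,"wy": 0,"wz": 0,"grip": 0.4},
    {"x": 0,"y": 0,"z": 0.002,"wx": 0,"wy": 0,"wz": 0,"grip": 0.4},
    {"x": 0,"y": 0,"z": 0,"wx": 0,"wy": 0,"wz": 0,"grip": 0.4},
  ],
)

```text
clock: 15.15
eef_pos: [654.1, -231.7, 106.0]
eef_rot: [-3.141, 0.0, 1.595]
wrist_force: [0.6, -0.4, -1.5]
finger_gap: 49.6
```

Request:
play_rows(
  commands=[
    {"x": 0,"y": 0,"z": 0.0015,"wx": 0,"wy": 0,"wz": 0,"grip": 0.4},
    {"x": 0,"y": 0,"z": 0.0015,"wx": 0,"wy": 0,"wz": 0,"grip": 0.4},
    {"x": 0,"y": 0,"z": 0,"wx": 0,"wy": 0,"wz": 0,"grip": 0.4},
  ],
)

```text
clock: 15.52
eef_pos: [654.3, -231.4, 103.3]
eef_rot: [-3.141, 0.0, 1.595]
wrist_force: [-0.0, 0.2, -2.5]
finger_gap: 49.6
```

Request:
play_rows(
  commands=[
    {"x": 0,"y": 0,"z": 0.001,"wx": 0,"wy": 0,"wz": 0,"grip": 0.4},
    {"x": 0,"y": 0,"z": 0,"wx": 0,"wy": 0,"wz": 0,"grip": 0.4},
  ],
)

```text
clock: 15.78
eef_pos: [654.5, -231.4, 102.9]
eef_rot: [3.141, 0.0, 1.595]
wrist_force: [-0.7, 1.0, 1.5]
finger_gap: 50.0
```

Request:
play_rows(
  commands=[
    {"x": 0,"y": 0,"z": 0.001,"wx": 0,"wy": 0,"wz": 0,"grip": 0.4},
    {"x": 0,"y": 0,"z": 0,"wx": 0,"wy": 0,"wz": 0,"grip": 0.4},
  ],
)

```text
clock: 16.02
eef_pos: [654.6, -231.5, 102.6]
eef_rot: [3.14, 0.001, 1.595]
wrist_force: [-3.0, 1.5, 6.4]
finger_gap: 50.0
```

Request:
play_rows(
  commands=[
    {"x": 0,"y": 0,"z": -0.001,"wx": 0,"wy": 0,"wz": 0,"grip": 0.4},
    {"x": 0,"y": 0,"z": 0,"wx": 0,"wy": 0,"wz": 0,"grip": 0.7},
    {"x": 0,"y": 0,"z": 0,"wx": 0,"wy": 0,"wz": 0,"grip": 0.7},
    {"x": 0,"y": 0,"z": 0,"wx": 0,"wy": 0,"wz": 0,"grip": 0.7},
    {"x": 0,"y": 0,"z": 0,"wx": 0,"wy": 0,"wz": 0,"grip": 0.7},
    {"x": 0,"y": 0,"z": -0.01,"wx": 0,"wy": 0,"wz": 0,"grip": 0.7},
    {"x": 0,"y": 0,"z": -0.02,"wx": 0,"wy": 0,"wz": 0,"grip": 0.7},
    {"x": 0,"y": 0,"z": -0.03,"wx": 0,"wy": 0,"wz": 0,"grip": 0.7},
    {"x": 0,"y": 0,"z": -0.04,"wx": 0,"wy": 0,"wz": 0,"grip": 0.7},
  ],
)

```text
clock: 17.15
eef_pos: [654.2, -231.3, 204.5]
eef_rot: [3.142, -0.0, 1.595]
wrist_force: [0.4, 0.4, 0.3]
finger_gap: 66.1
```

Run:
```python
from h import *
for n in('side','scene','wrist'):
    p,d,s=snap(n,n+'2'); 
    if n!='wrist': tops(n,p,d)
    q=p[130:280,170:400] if n=='side' else p
    if n=='side': q=cv2.resize(q,None,fx=3.3,fy=3.3,interpolation=cv2.INTER_CUBIC)
    cv2.imwrite(f'pics/{n}2c.png',q[:,:,::-1])
plan(610,-62,200,85)
```

```text
side px [272. 207.] n 244 med z 118.9 rect c [608.3 -60.8] size [50.9 54. ] ang 82.9
side px [336. 210.] n 242 med z 118.5 rect c [433.7 -82.8] size [50.8 53.2] ang 24.1
side px [312. 240.] n 321 med z 118.9 rect c [457.8  67.9] size [52.4 52. ] ang 37.3
scene px [345. 175.] n 327 med z 117.0 rect c [434.2 -85.4] size [55.2 47.9] ang 22.1
scene px [407. 182.] n 349 med z 117.1 rect c [459.3  66.7] size [52.5 50.1] ang 35.2
scene px [356. 231.] n 421 med z 117.3 rect c [610.2 -62.7] size [45.9 53.2] ang 84.0
at [ 655.2 -231.7  206.5] [1.797e+02 1.300e-01 9.141e+01] t 17.3 F [ 0.2  0.3 -0.9] gap 65.5
toolshift mm [170.8 -41.    5.9] turn [0.3 0.1 6.4] rows>= 2.8 0.6
```

View pics/side2c.png

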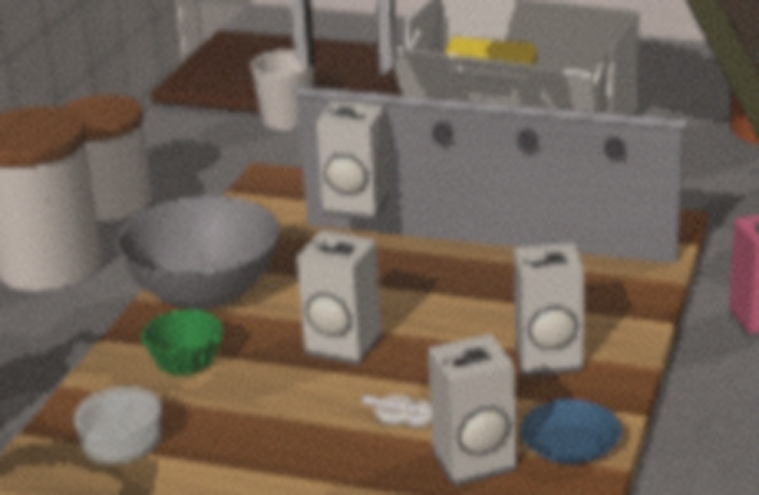

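View pics/wrist2c.png

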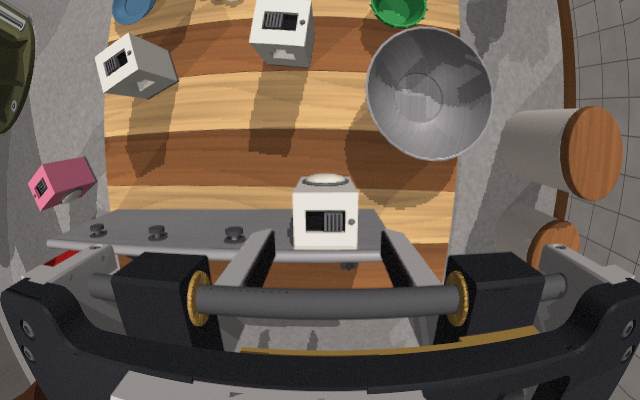

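Request:
play_rows(
  commands=[
    {"x": 0.043,"y": -0.01,"z": 0,"wx": 0,"wy": 0,"wz": 0,"grip": 1},
    {"x": 0.043,"y": -0.01,"z": 0,"wx": 0,"wy": 0,"wz": 0,"grip": 1},
    {"x": 0.043,"y": -0.01,"z": 0,"wx": 0,"wy": 0,"wz": 0,"grip": 1},
    {"x": 0.042,"y": -0.01,"z": 0,"wx": 0,"wy": 0,"wz": 0,"grip": 1},
    {"x": 0,"y": 0,"z": 0.02,"wx": 0,"wy": 0,"wz": 7.4,"grip": 1},
    {"x": 0,"y": 0,"z": 0.02,"wx": 0,"wy": 0,"wz": 0,"grip": 1},
    {"x": 0,"y": 0,"z": 0.015,"wx": 0,"wy": 0,"wz": 0,"grip": 1},
    {"x": 0,"y": 0,"z": 0,"wx": 0,"wy": 0,"wz": 0,"grip": 1},
  ],
)

```text
clock: 18.3
eef_pos: [609.7, -61.4, 146.4]
eef_rot: [-3.14, -0.0, 1.466]
wrist_force: [0.1, 0.0, -0.3]
finger_gap: 94.5
```

```bash
cat >> h.py <<'E'
def look(f):
    p,d,s=snap('wrist',f); wtop(f)
    cv2.imwrite(f'pics/{f}c.png',cv2.resize(p[150:290,230:430],None,fx=3,fy=3)[:,:,::-1])
E
python3 - <<'E'
from h import *
a=dict(np.load('pics/wrist2.npz'))
for uv in [(97,230),(157,233),(234,234)]: print(wplane(uv,a,139).round(1))
look('c1'); plan(609.5,-61.5,124,84)
E
```

```text
[ 416.4 -255.5  139. ]
[ 495.8 -253.9  139. ]
[ 574.7 -250.9  139. ]
c1 px [326.9 227.8] n 3953 z 117.8 c [609.5 -59.4] size [46.6 50.5] ang 84.18
at [610.1 -61.5 147.4] [-179.97   -0.     84.01] t 18.35 F [-0.2 -0.2  0.8] gap 94.5
toolshift mm [-0.1 -0.6 23.4] turn [-0. -0.  0.] rows>= 0.4 0.0
```

View pics/c1c.png

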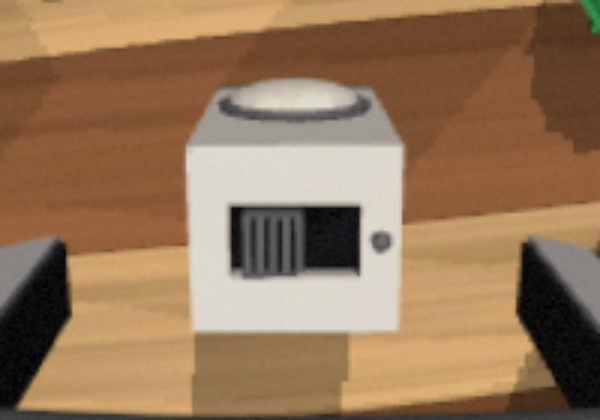

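Request:
play_rows(
  commands=[
    {"x": 0.002,"y": -0.0065,"z": 0,"wx": 0,"wy": 0,"wz": 0,"grip": 0},
    {"x": 0,"y": 0,"z": 0,"wx": 0,"wy": 0,"wz": 0,"grip": 0},
    {"x": 0,"y": 0,"z": 0,"wx": 0,"wy": 0,"wz": 0,"grip": 0},
    {"x": 0,"y": 0,"z": 0,"wx": 0,"wy": 0,"wz": 0,"grip": 0},
    {"x": 0,"y": 0,"z": 0,"wx": 0,"wy": 0,"wz": 0,"grip": 0},
    {"x": 0,"y": 0,"z": 0.012,"wx": 0,"wy": 0,"wz": 0,"grip": 0},
    {"x": 0,"y": 0,"z": 0.011,"wx": 0,"wy": 0,"wz": 0,"grip": 0},
    {"x": 0,"y": 0,"z": 0.002,"wx": 0,"wy": 0,"wz": 0,"grip": 0},
    {"x": 0,"y": 0,"z": 0,"wx": 0,"wy": 0,"wz": 0,"grip": 0},
    {"x": 0,"y": 0,"z": 0,"wx": 0,"wy": 0,"wz": 0,"grip": 0},
  ],
)

```text
clock: 19.6
eef_pos: [604.1, -58.7, 122.8]
eef_rot: [3.141, 0.0, 1.466]
wrist_force: [-0.0, 0.0, -0.3]
finger_gap: 0.6
```

Request:
play_rows(
  commands=[
    {"x": 0,"y": 0,"z": 0.001,"wx": 0,"wy": 0,"wz": 0,"grip": 0},
    {"x": 0,"y": 0,"z": 0,"wx": 0,"wy": 0,"wz": 0,"grip": 0},
  ],
)

```text
clock: 19.85
eef_pos: [603.9, -58.7, 121.5]
eef_rot: [3.141, -0.0, 1.466]
wrist_force: [0.0, -0.2, 0.3]
finger_gap: 0.0
```

Request:
play_rows(
  commands=[
    {"x": 0,"y": 0,"z": 0.001,"wx": 0,"wy": 0,"wz": 0,"grip": 0},
    {"x": 0,"y": 0,"z": 0,"wx": 0,"wy": 0,"wz": 0,"grip": 0},
  ],
)

```text
clock: 20.1
eef_pos: [603.9, -58.7, 120.4]
eef_rot: [-3.142, 0.0, 1.466]
wrist_force: [0.4, 0.7, -0.6]
finger_gap: 1.0
```

Request:
play_rows(
  commands=[
    {"x": 0,"y": 0,"z": 0.001,"wx": 0,"wy": 0,"wz": 0,"grip": 0},
    {"x": 0,"y": 0,"z": 0,"wx": 0,"wy": 0,"wz": 0,"grip": 0},
  ],
)

```text
clock: 20.35
eef_pos: [604.4, -58.8, 120.3]
eef_rot: [3.14, 0.0, 1.466]
wrist_force: [0.3, 0.2, 5.5]
finger_gap: 0.0
```

Request:
play_rows(
  commands=[
    {"x": 0,"y": 0,"z": 0.0005,"wx": 0,"wy": 0,"wz": 0,"grip": 0},
    {"x": 0,"y": 0,"z": 0,"wx": 0,"wy": 0,"wz": 0,"grip": 0},
  ],
)

```text
clock: 20.6
eef_pos: [604.6, -58.8, 120.2]
eef_rot: [3.139, 0.0, 1.466]
wrist_force: [-1.0, 0.1, 9.8]
finger_gap: 0.7
```

Request:
play_rows(
  commands=[
    {"x": 0,"y": 0.002,"z": 0,"wx": 0,"wy": 0,"wz": 0,"grip": 0},
    {"x": 0,"y": 0.002,"z": 0,"wx": 0,"wy": 0,"wz": 0,"grip": 0},
    {"x": 0,"y": 0.002,"z": 0,"wx": 0,"wy": 0,"wz": 0,"grip": 0},
    {"x": 0,"y": 0.002,"z": 0,"wx": 0,"wy": 0,"wz": 0,"grip": 0},
    {"x": 0,"y": 0.002,"z": 0,"wx": 0,"wy": 0,"wz": 0,"grip": 0},
    {"x": 0,"y": 0.002,"z": 0,"wx": 0,"wy": 0,"wz": 0,"grip": 0},
    {"x": 0,"y": 0.0015,"z": 0,"wx": 0,"wy": 0,"wz": 0,"grip": 0},
    {"x": 0,"y": 0,"z": 0,"wx": 0,"wy": 0,"wz": 0,"grip": 0},
    {"x": 0,"y": 0,"z": -0.015,"wx": 0,"wy": 0,"wz": 0,"grip": 0},
    {"x": 0,"y": -0.007,"z": -0.016,"wx": 0,"wy": 0,"wz": 0,"grip": 0},
    {"x": 0,"y": 0,"z": 0,"wx": 0,"wy": 0,"wz": 0,"grip": 1},
    {"x": 0,"y": 0,"z": 0,"wx": 0,"wy": 0,"wz": 0,"grip": 1},
    {"x": 0,"y": 0,"z": 0,"wx": 0,"wy": 0,"wz": 0,"grip": 1},
    {"x": 0,"y": 0,"z": 0,"wx": 0,"wy": 0,"wz": 0,"grip": 1},
    {"x": 0,"y": 0,"z": 0,"wx": 0,"wy": 0,"wz": 0,"grip": 1},
    {"x": 0,"y": 0,"z": 0,"wx": 0,"wy": 0,"wz": 0,"grip": 1},
    {"x": 0,"y": 0,"z": 0,"wx": 0,"wy": 0,"wz": 0,"grip": 1},
  ],
)

```text
clock: 22.72
eef_pos: [610.4, -59.4, 149.9]
eef_rot: [-3.142, -0.0, 1.466]
wrist_force: [-0.1, -0.5, 0.3]
finger_gap: 67.2
```

Run:
```python
from h import *
look('c2'); plan(609.5,-59.4,62,84.2)
```

```text
c2 px [327.8 229.7] n 3843 z 117.7 c [609.5 -60.3] size [46.8 50.5] ang 84.14
at [610.4 -59.4 149.9] [-180.     -0.     84.01] t 22.77 F [-0.2 -0.4  0.6] gap 70.7
toolshift mm [-0.1 -0.9 87.9] turn [-0.  -0.  -0.2] rows>= 1.4 0.0
```

View pics/c2c.png

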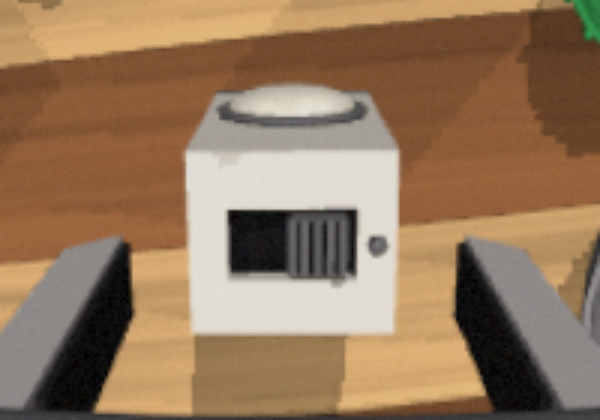

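Request:
play_rows(
  commands=[
    {"x": -0.0005,"y": -0.001,"z": 0,"wx": 0,"wy": 0,"wz": 0,"grip": 1},
    {"x": 0,"y": 0,"z": 0.03,"wx": 0,"wy": 0,"wz": 0,"grip": 1},
    {"x": 0,"y": 0,"z": 0.03,"wx": 0,"wy": 0,"wz": 0,"grip": 1},
    {"x": 0,"y": 0,"z": 0.028,"wx": 0,"wy": 0,"wz": 0,"grip": 1},
    {"x": 0,"y": 0,"z": 0,"wx": 0,"wy": 0,"wz": 0,"grip": 0.4},
    {"x": 0,"y": 0,"z": 0,"wx": 0,"wy": 0,"wz": 0,"grip": 0.4},
    {"x": 0,"y": 0,"z": 0,"wx": 0,"wy": 0,"wz": 0,"grip": 0.4},
    {"x": 0,"y": 0,"z": 0,"wx": 0,"wy": 0,"wz": 0,"grip": 0.4},
    {"x": 0,"y": 0,"z": 0,"wx": 0,"wy": 0,"wz": 0,"grip": 0.4},
  ],
)

```text
clock: 23.9
eef_pos: [609.6, -59.8, 62.5]
eef_rot: [3.141, 0.0, 1.466]
wrist_force: [0.4, -0.3, 2.6]
finger_gap: 49.7
```

Request:
play_rows(
  commands=[
    {"x": 0,"y": 0,"z": -0.02,"wx": 0,"wy": 0,"wz": 0,"grip": 0.4},
    {"x": 0,"y": 0,"z": -0.04,"wx": 0,"wy": 0,"wz": 0,"grip": 0.4},
    {"x": 0,"y": 0,"z": -0.04,"wx": 0,"wy": 0,"wz": 0,"grip": 0.4},
    {"x": 0,"y": 0,"z": 0,"wx": 0,"wy": 0,"wz": -7.4,"grip": 0.4},
    {"x": 0,"y": 0,"z": 0,"wx": 0,"wy": 0,"wz": 0,"grip": 0.4},
  ],
)

```text
clock: 24.52
eef_pos: [609.3, -59.8, 163.1]
eef_rot: [3.141, 0.0, 1.595]
wrist_force: [0.4, 0.7, -3.2]
finger_gap: 49.7
```

Run:
```python
from h import *
snap('wrist','c3')
plan(574.3,-218,127,91.4)
```

```text
at [609.2 -59.7 162.4] [-180.     -0.     91.26] t 24.57 F [ 0.4  0.3 -2.7] gap 50.1
toolshift mm [-157.5  -38.3   35.4] turn [-0.  -0.  -0.1] rows>= 2.7 0.0
```

View pics/c3.png

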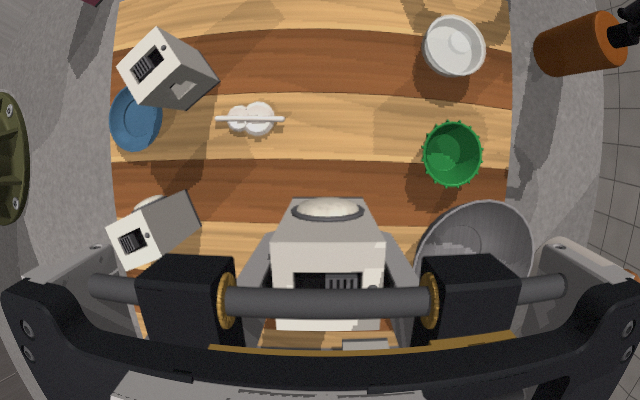

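Request:
play_rows(
  commands=[
    {"x": -0.025,"y": -0.0127,"z": 0,"wx": 0,"wy": 0,"wz": 0,"grip": 0.4},
    {"x": -0.04,"y": -0.0128,"z": 0.01,"wx": 0,"wy": 0,"wz": 0,"grip": 0.4},
    {"x": -0.04,"y": -0.0128,"z": 0.0125,"wx": 0,"wy": 0,"wz": 0,"grip": 0.4},
    {"x": -0.035,"y": 0,"z": 0.0125,"wx": 0,"wy": 0,"wz": 0,"grip": 0.4},
    {"x": -0.015,"y": 0,"z": 0.002,"wx": 0,"wy": 0,"wz": 0,"grip": 0.4},
    {"x": 0,"y": 0,"z": 0,"wx": 0,"wy": 0,"wz": 0,"grip": 0.4},
    {"x": 0,"y": 0,"z": 0,"wx": 0,"wy": 0,"wz": 0,"grip": 0.4},
  ],
)

```text
clock: 25.45
eef_pos: [575.2, -214.6, 125.4]
eef_rot: [3.141, -0.0, 1.596]
wrist_force: [0.7, -0.1, -2.1]
finger_gap: 49.5
```

Run:
```python
from h import *
plan(574.3,-228,125,91.4)
```

```text
at [ 575.2 -214.6  125.4] [179.98  -0.    91.43] t 25.45 F [ 0.7 -0.1 -2.1] gap 49.5
toolshift mm [-13.4  -1.2   0.4] turn [ 0. -0.  0.] rows>= 0.2 0.0
```

Request:
play_rows(
  commands=[
    {"x": -0.0035,"y": -0.001,"z": 0.0005,"wx": 0,"wy": 0,"wz": 0,"grip": 0.4},
    {"x": -0.0035,"y": 0,"z": 0,"wx": 0,"wy": 0,"wz": 0,"grip": 0.4},
    {"x": -0.003,"y": 0,"z": 0,"wx": 0,"wy": 0,"wz": 0,"grip": 0.4},
    {"x": -0.003,"y": 0,"z": 0,"wx": 0,"wy": 0,"wz": 0,"grip": 0.4},
    {"x": 0,"y": 0,"z": 0,"wx": 0,"wy": 0,"wz": 0,"grip": 0.4},
  ],
)

```text
clock: 26.08
eef_pos: [574.1, -228.9, 124.4]
eef_rot: [-3.142, -0.0, 1.595]
wrist_force: [-0.6, -0.5, -1.7]
finger_gap: 49.7
```

Request:
play_rows(
  commands=[
    {"x": -0.002,"y": 0,"z": 0,"wx": 0,"wy": 0,"wz": 0,"grip": 0.4},
    {"x": -0.002,"y": 0,"z": 0,"wx": 0,"wy": 0,"wz": 0,"grip": 0.4},
    {"x": 0,"y": 0,"z": 0,"wx": 0,"wy": 0,"wz": 0,"grip": 0.4},
  ],
)

```text
clock: 26.45
eef_pos: [574.3, -232.8, 124.4]
eef_rot: [-3.142, 0.0, 1.595]
wrist_force: [-0.5, -0.5, -2.7]
finger_gap: 49.7
```

Request:
play_rows(
  commands=[
    {"x": -0.0015,"y": 0,"z": 0,"wx": 0,"wy": 0,"wz": 0,"grip": 0.4},
    {"x": 0,"y": 0,"z": 0,"wx": 0,"wy": 0,"wz": 0,"grip": 0.4},
  ],
)

```text
clock: 26.7
eef_pos: [574.3, -233.2, 124.5]
eef_rot: [-3.141, -0.002, 1.596]
wrist_force: [-0.9, 6.7, -0.1]
finger_gap: 49.7
```

Request:
play_rows(
  commands=[
    {"x": 0.0012,"y": 0,"z": 0,"wx": 0,"wy": 0,"wz": 0,"grip": 0.4},
    {"x": 0,"y": 0,"z": 0.003,"wx": 0,"wy": 0,"wz": 0,"grip": 0.4},
    {"x": 0,"y": 0,"z": 0.003,"wx": 0,"wy": 0,"wz": 0,"grip": 0.4},
    {"x": 0,"y": 0,"z": 0.003,"wx": 0,"wy": 0,"wz": 0,"grip": 0.4},
    {"x": 0,"y": 0,"z": 0.0,"wx": 0,"wy": 0,"wz": 0,"grip": 0.4},
  ],
)

```text
clock: 27.32
eef_pos: [574.1, -233.0, 115.1]
eef_rot: [-3.141, -0.0, 1.595]
wrist_force: [1.2, -0.1, -2.5]
finger_gap: 50.3
```

Request:
play_rows(
  commands=[
    {"x": 0.0,"y": 0,"z": 0.003,"wx": 0,"wy": 0,"wz": 0,"grip": 0.4},
    {"x": 0,"y": 0,"z": 0.002,"wx": 0,"wy": 0,"wz": 0,"grip": 0.4},
    {"x": 0,"y": 0,"z": 0.0,"wx": 0,"wy": 0,"wz": 0,"grip": 0.4},
  ],
)

```text
clock: 27.7
eef_pos: [574.2, -233.0, 110.3]
eef_rot: [-3.141, -0.0, 1.595]
wrist_force: [-0.3, -0.7, -3.3]
finger_gap: 49.8
```

Request:
play_rows(
  commands=[
    {"x": 0.0,"y": 0,"z": 0.003,"wx": 0,"wy": 0,"wz": 0,"grip": 0.4},
    {"x": 0,"y": 0,"z": 0.002,"wx": 0,"wy": 0,"wz": 0,"grip": 0.4},
    {"x": 0,"y": 0,"z": 0.001,"wx": 0,"wy": 0,"wz": 0,"grip": 0.4},
    {"x": 0,"y": 0,"z": 0.0,"wx": 0,"wy": 0,"wz": 0,"grip": 0.4},
  ],
)

```text
clock: 28.2
eef_pos: [574.3, -233.0, 104.4]
eef_rot: [-3.142, -0.0, 1.595]
wrist_force: [-0.5, -0.3, -2.1]
finger_gap: 49.5
```

Request:
play_rows(
  commands=[
    {"x": 0.0,"y": 0,"z": 0.001,"wx": 0,"wy": 0,"wz": 0,"grip": 0.4},
    {"x": 0,"y": 0,"z": 0.0005,"wx": 0,"wy": 0,"wz": 0,"grip": 0.4},
    {"x": 0,"y": 0,"z": 0,"wx": 0,"wy": 0,"wz": 0,"grip": 0.4},
  ],
)

```text
clock: 28.58
eef_pos: [574.4, -233.0, 103.2]
eef_rot: [3.141, 0.0, 1.595]
wrist_force: [0.5, 0.1, 0.7]
finger_gap: 50.1
```

Request:
play_rows(
  commands=[
    {"x": 0.0,"y": 0,"z": 0.0008,"wx": 0,"wy": 0,"wz": 0,"grip": 0.4},
    {"x": 0,"y": 0,"z": 0,"wx": 0,"wy": 0,"wz": 0,"grip": 0.4},
  ],
)

```text
clock: 28.82
eef_pos: [574.5, -233.1, 102.9]
eef_rot: [3.141, 0.0, 1.595]
wrist_force: [-2.4, 1.5, 5.9]
finger_gap: 49.9
```

Seated. Release, rise and look.

Request:
play_rows(
  commands=[
    {"x": 0,"y": 0,"z": -0.001,"wx": 0,"wy": 0,"wz": 0,"grip": 0.4},
    {"x": 0,"y": 0,"z": 0,"wx": 0,"wy": 0,"wz": 0,"grip": 0.7},
    {"x": 0,"y": 0,"z": 0,"wx": 0,"wy": 0,"wz": 0,"grip": 0.7},
    {"x": 0,"y": 0,"z": 0,"wx": 0,"wy": 0,"wz": 0,"grip": 0.7},
    {"x": 0,"y": 0,"z": 0,"wx": 0,"wy": 0,"wz": 0,"grip": 0.7},
    {"x": 0,"y": 0,"z": -0.01,"wx": 0,"wy": 0,"wz": 0,"grip": 0.7},
    {"x": 0,"y": 0,"z": -0.02,"wx": 0,"wy": 0,"wz": 0,"grip": 0.7},
    {"x": 0,"y": 0,"z": -0.03,"wx": 0,"wy": 0,"wz": 0,"grip": 0.7},
    {"x": 0,"y": 0,"z": -0.04,"wx": 0,"wy": 0,"wz": 0,"grip": 0.7},
  ],
)

```text
clock: 29.95
eef_pos: [574.0, -232.8, 204.3]
eef_rot: [-3.141, -0.0, 1.595]
wrist_force: [-0.6, -0.8, 1.7]
finger_gap: 65.9
```

Run:
```python
from h import *
for n in('side','scene'):
    p,d,s=snap(n,n+'3'); tops(n,p,d)
    q=p[130:280,170:400]
    if n=='side': cv2.imwrite(f'pics/{n}3c.png',cv2.resize(q,None,fx=3.3,fy=3.3,interpolation=cv2.INTER_CUBIC)[:,:,::-1])
p,d,s=snap('wrist','w4')
plan(435,-83,205,112.5)
```

```text
side px [336. 210.] n 239 med z 118.8 rect c [434.2 -83.6] size [49.8 52.7] ang 22.5
side px [312. 240.] n 316 med z 119.0 rect c [459.   67.8] size [51.6 51.1] ang 38.3
scene px [345. 175.] n 331 med z 117.0 rect c [435.  -84.7] size [55.  47.1] ang 21.9
scene px [407. 182.] n 350 med z 117.3 rect c [459.   66.5] size [52.5 48.6] ang 36.1
at [ 575.  -233.3  206. ] [1.7977e+02 1.2000e-01 9.1410e+01] t 30.1 F [-0.1 -0.5 -0.7] gap 65.8
toolshift mm [ 1.537e+02 -1.363e+02  1.000e-01] turn [  0.2   0.2 -21.1] rows>= 3.3 2.0
```

View pics/side3c.png

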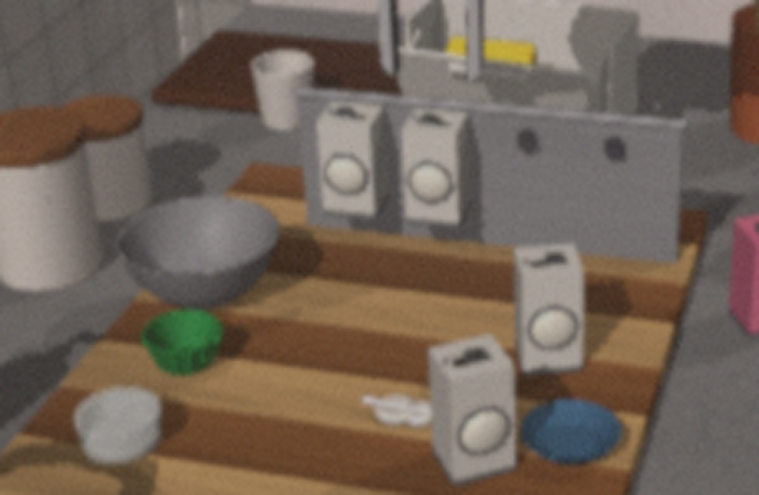

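View pics/w4.png

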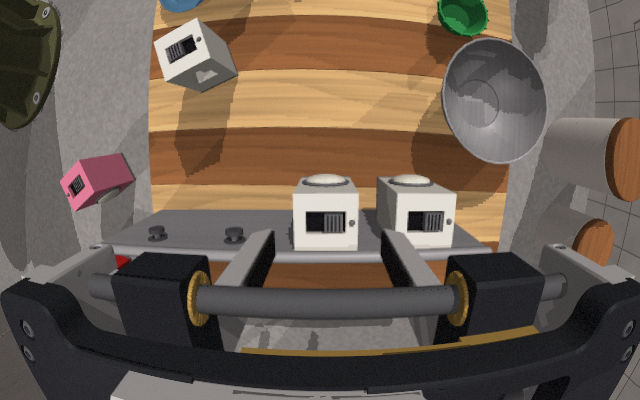

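Request:
play_rows(
  commands=[
    {"x": 0.0385,"y": -0.034,"z": 0,"wx": 0,"wy": 0,"wz": 0,"grip": 1},
    {"x": 0.0385,"y": -0.034,"z": 0,"wx": 0,"wy": 0,"wz": 0,"grip": 1},
    {"x": 0.0385,"y": -0.034,"z": 0,"wx": 0,"wy": 0,"wz": 0,"grip": 1},
    {"x": 0.038,"y": -0.034,"z": 0,"wx": 0,"wy": 0,"wz": 0,"grip": 1},
    {"x": 0,"y": 0,"z": 0.02,"wx": 0,"wy": 0,"wz": -10.4,"grip": 1},
    {"x": 0,"y": 0,"z": 0.02,"wx": 0,"wy": 0,"wz": -10.4,"grip": 1},
    {"x": 0,"y": 0,"z": 0.015,"wx": 0,"wy": 0,"wz": 0,"grip": 1},
    {"x": 0,"y": 0,"z": 0,"wx": 0,"wy": 0,"wz": 0,"grip": 1},
  ],
)

```text
clock: 31.1
eef_pos: [434.0, -82.8, 147.1]
eef_rot: [-3.14, -0.001, 1.954]
wrist_force: [0.2, 0.4, 0.4]
finger_gap: 93.8
```

Run:
```python
from h import *
look('a1'); plan(435,-83,124,112.3)
```

```text
a1 px [327.  227.9] n 3869 z 117.7 c [433.7 -81.2] size [50.6 46. ] ang 22.1
at [434.5 -82.9 148. ] [-1.7996e+02 -3.0000e-02  1.1200e+02] t 31.15 F [ 0.3 -0.6 -0.4] gap 93.9
toolshift mm [-0.3  0.5 24. ] turn [-0.  -0.  -0.3] rows>= 0.4 0.0
```

View pics/a1c.png

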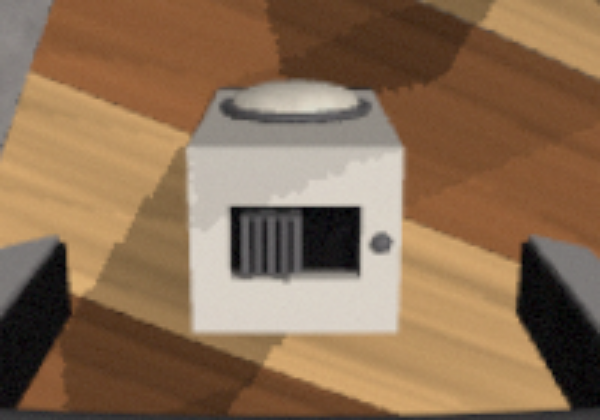

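Request:
play_rows(
  commands=[
    {"x": 0.0015,"y": -0.006,"z": 0,"wx": 0,"wy": 0,"wz": 0,"grip": 0},
    {"x": 0,"y": 0,"z": 0,"wx": 0,"wy": 0,"wz": 0,"grip": 0},
    {"x": 0,"y": 0,"z": 0,"wx": 0,"wy": 0,"wz": 0,"grip": 0},
    {"x": 0,"y": 0,"z": 0,"wx": 0,"wy": 0,"wz": 0,"grip": 0},
    {"x": 0,"y": 0,"z": 0,"wx": 0,"wy": 0,"wz": 0,"grip": 0},
    {"x": 0,"y": 0,"z": 0.012,"wx": 0,"wy": 0,"wz": 0,"grip": 0},
    {"x": 0,"y": 0,"z": 0.011,"wx": 0,"wy": 0,"wz": 0,"grip": 0},
    {"x": 0,"y": 0,"z": 0.002,"wx": 0,"wy": 0,"wz": 0,"grip": 0},
    {"x": 0,"y": 0,"z": 0.001,"wx": 0,"wy": 0,"wz": 0,"grip": 0},
    {"x": 0,"y": 0,"z": 0,"wx": 0,"wy": 0,"wz": 0,"grip": 0},
  ],
)

```text
clock: 32.4
eef_pos: [428.5, -83.8, 122.3]
eef_rot: [3.141, 0.0, 1.958]
wrist_force: [0.2, 0.2, -1.1]
finger_gap: 0.9
```

Request:
play_rows(
  commands=[
    {"x": 0,"y": 0,"z": 0.001,"wx": 0,"wy": 0,"wz": 0,"grip": 0},
    {"x": 0,"y": 0,"z": 0,"wx": 0,"wy": 0,"wz": 0,"grip": 0},
  ],
)

```text
clock: 32.65
eef_pos: [428.4, -83.8, 121.2]
eef_rot: [3.142, 0.0, 1.958]
wrist_force: [0.5, -0.0, -0.8]
finger_gap: 0.4
```

Request:
play_rows(
  commands=[
    {"x": 0,"y": 0,"z": 0.001,"wx": 0,"wy": 0,"wz": 0,"grip": 0},
    {"x": 0,"y": 0,"z": 0,"wx": 0,"wy": 0,"wz": 0,"grip": 0},
  ],
)

```text
clock: 32.9
eef_pos: [428.5, -83.8, 120.3]
eef_rot: [3.141, 0.0, 1.958]
wrist_force: [-0.2, 0.8, 1.7]
finger_gap: 0.4
```

Request:
play_rows(
  commands=[
    {"x": 0,"y": 0,"z": 0.001,"wx": 0,"wy": 0,"wz": 0,"grip": 0},
    {"x": 0,"y": 0,"z": 0,"wx": 0,"wy": 0,"wz": 0,"grip": 0},
  ],
)

```text
clock: 33.15
eef_pos: [429.1, -83.8, 120.1]
eef_rot: [3.14, 0.001, 1.958]
wrist_force: [-1.5, 2.0, 12.1]
finger_gap: 0.9
```

Request:
play_rows(
  commands=[
    {"x": 0,"y": 0.002,"z": 0,"wx": 0,"wy": 0,"wz": 0,"grip": 0},
    {"x": 0,"y": 0.002,"z": 0,"wx": 0,"wy": 0,"wz": 0,"grip": 0},
    {"x": 0,"y": 0.002,"z": 0,"wx": 0,"wy": 0,"wz": 0,"grip": 0},
    {"x": 0,"y": 0.002,"z": 0,"wx": 0,"wy": 0,"wz": 0,"grip": 0},
    {"x": 0,"y": 0.002,"z": 0,"wx": 0,"wy": 0,"wz": 0,"grip": 0},
    {"x": 0,"y": 0.002,"z": 0,"wx": 0,"wy": 0,"wz": 0,"grip": 0},
    {"x": 0,"y": 0.0015,"z": 0,"wx": 0,"wy": 0,"wz": 0,"grip": 0},
    {"x": 0,"y": 0,"z": 0,"wx": 0,"wy": 0,"wz": 0,"grip": 0},
    {"x": 0,"y": 0,"z": -0.015,"wx": 0,"wy": 0,"wz": 0,"grip": 0},
    {"x": 0,"y": -0.0075,"z": -0.016,"wx": 0,"wy": 0,"wz": 0,"grip": 0},
    {"x": 0,"y": 0,"z": 0,"wx": 0,"wy": 0,"wz": 0,"grip": 1},
    {"x": 0,"y": 0,"z": 0,"wx": 0,"wy": 0,"wz": 0,"grip": 1},
    {"x": 0,"y": 0,"z": 0,"wx": 0,"wy": 0,"wz": 0,"grip": 1},
    {"x": 0,"y": 0,"z": 0,"wx": 0,"wy": 0,"wz": 0,"grip": 1},
    {"x": 0,"y": 0,"z": 0,"wx": 0,"wy": 0,"wz": 0,"grip": 1},
    {"x": 0,"y": 0,"z": 0,"wx": 0,"wy": 0,"wz": 0,"grip": 1},
    {"x": 0,"y": 0,"z": 0,"wx": 0,"wy": 0,"wz": 0,"grip": 1},
  ],
)

```text
clock: 35.28
eef_pos: [434.0, -81.5, 150.1]
eef_rot: [-3.142, -0.0, 1.958]
wrist_force: [-0.0, 0.2, -1.0]
finger_gap: 67.1
```

Run:
```python
from h import *
look('a2'); plan(433.7,-81.2,62,112.1)
```

```text
a2 px [328.2 228.5] n 3762 z 117.8 c [434.  -81.5] size [50.5 45.3] ang 22.33
at [434.  -81.5 150.1] [-180.     -0.    112.21] t 35.33 F [-0.2  0.2 -0.7] gap 71.0
toolshift mm [ 0.4 -0.1 88.1] turn [-0.  -0.   0.1] rows>= 1.4 0.0
```

View pics/a2c.png

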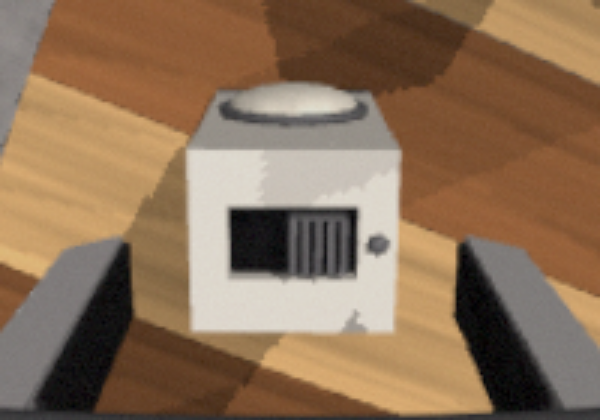

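Request:
play_rows(
  commands=[
    {"x": 0,"y": 0,"z": 0,"wx": 0,"wy": 0,"wz": 0,"grip": 1},
    {"x": 0,"y": 0,"z": 0.03,"wx": 0,"wy": 0,"wz": 0,"grip": 1},
    {"x": 0,"y": 0,"z": 0.03,"wx": 0,"wy": 0,"wz": 0,"grip": 1},
    {"x": 0,"y": 0,"z": 0.028,"wx": 0,"wy": 0,"wz": 0,"grip": 1},
    {"x": 0,"y": 0,"z": 0,"wx": 0,"wy": 0,"wz": 0,"grip": 0.4},
    {"x": 0,"y": 0,"z": 0,"wx": 0,"wy": 0,"wz": 0,"grip": 0.4},
    {"x": 0,"y": 0,"z": 0,"wx": 0,"wy": 0,"wz": 0,"grip": 0.4},
    {"x": 0,"y": 0,"z": 0,"wx": 0,"wy": 0,"wz": 0,"grip": 0.4},
    {"x": 0,"y": 0,"z": 0,"wx": 0,"wy": 0,"wz": 0,"grip": 0.4},
  ],
)

```text
clock: 36.45
eef_pos: [434.2, -81.6, 62.6]
eef_rot: [3.141, 0.0, 1.958]
wrist_force: [-1.4, 0.5, 3.7]
finger_gap: 49.8
```

Request:
play_rows(
  commands=[
    {"x": 0,"y": 0,"z": -0.02,"wx": 0,"wy": 0,"wz": 0,"grip": 0.4},
    {"x": 0,"y": 0,"z": -0.04,"wx": 0,"wy": 0,"wz": 0,"grip": 0.4},
    {"x": 0,"y": 0,"z": -0.04,"wx": 0,"wy": 0,"wz": 0,"grip": 0.4},
    {"x": 0,"y": 0,"z": 0,"wx": 0,"wy": 0,"wz": 10.4,"grip": 0.4},
    {"x": 0,"y": 0,"z": 0,"wx": 0,"wy": 0,"wz": 10.4,"grip": 0.4},
    {"x": 0,"y": 0,"z": 0,"wx": 0,"wy": 0,"wz": 0,"grip": 0.4},
  ],
)

```text
clock: 37.2
eef_pos: [433.8, -81.4, 162.0]
eef_rot: [-3.141, -0.0, 1.596]
wrist_force: [-0.3, -0.1, -3.1]
finger_gap: 50.0
```

Run:
```python
from h import *
snap('wrist','a3')
plan(494.7,-217,125,91.4)
```

```text
at [433.8 -81.4 162. ] [-1.7997e+02 -1.0000e-02  9.1640e+01] t 37.25 F [-0.3 -0.2 -2.9] gap 49.9
toolshift mm [-137.3   57.    36.9] turn [-0.  -0.   0.2] rows>= 2.5 0.0
```

View pics/a3.png

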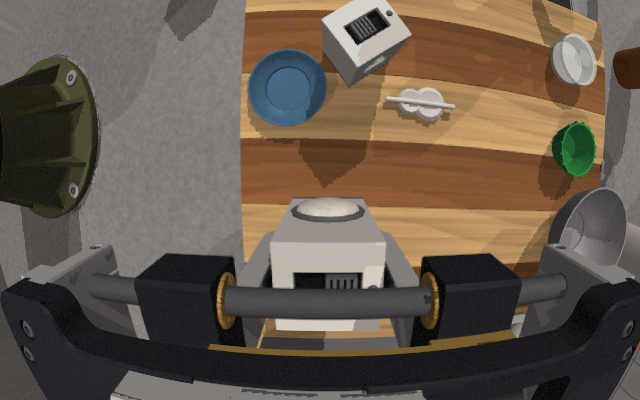

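Request:
play_rows(
  commands=[
    {"x": -0.02,"y": 0.019,"z": 0,"wx": 0,"wy": 0,"wz": 0,"grip": 0.4},
    {"x": -0.03,"y": 0.019,"z": 0.01,"wx": 0,"wy": 0,"wz": 0,"grip": 0.4},
    {"x": -0.03,"y": 0.019,"z": 0.0125,"wx": 0,"wy": 0,"wz": 0,"grip": 0.4},
    {"x": -0.035,"y": 0,"z": 0.0125,"wx": 0,"wy": 0,"wz": 0.2,"grip": 0.4},
    {"x": -0.022,"y": 0,"z": 0.002,"wx": 0,"wy": 0,"wz": 0,"grip": 0.4},
    {"x": 0,"y": 0,"z": 0,"wx": 0,"wy": 0,"wz": 0,"grip": 0.4},
    {"x": 0,"y": 0,"z": 0,"wx": 0,"wy": 0,"wz": 0,"grip": 0.4},
  ],
)

```text
clock: 38.12
eef_pos: [494.3, -216.5, 125.6]
eef_rot: [3.141, 0.0, 1.593]
wrist_force: [-0.8, -0.1, -2.9]
finger_gap: 49.8
```

Run:
```python
from h import *
plan(494.6,-230,124.7,91.4)
```

```text
at [ 494.3 -216.5  125.6] [179.97   0.    91.28] t 38.12 F [-0.8 -0.1 -2.9] gap 49.8
toolshift mm [-13.5  -0.    0.9] turn [ 0.   0.  -0.1] rows>= 0.2 0.0
```

Request:
play_rows(
  commands=[
    {"x": -0.0035,"y": 0,"z": 0.0005,"wx": 0,"wy": 0,"wz": 0,"grip": 0.4},
    {"x": -0.0035,"y": 0,"z": 0,"wx": 0,"wy": 0,"wz": 0,"grip": 0.4},
    {"x": -0.003,"y": 0,"z": 0,"wx": 0,"wy": 0,"wz": 0,"grip": 0.4},
    {"x": -0.003,"y": 0,"z": 0,"wx": 0,"wy": 0,"wz": 0,"grip": 0.4},
    {"x": 0,"y": 0,"z": 0,"wx": 0,"wy": 0,"wz": 0,"grip": 0.4},
  ],
)

```text
clock: 38.75
eef_pos: [494.5, -230.2, 124.6]
eef_rot: [-3.142, -0.0, 1.592]
wrist_force: [0.2, -0.3, -3.4]
finger_gap: 49.9
```

Request:
play_rows(
  commands=[
    {"x": -0.002,"y": 0,"z": 0,"wx": 0,"wy": 0,"wz": 0,"grip": 0.4},
    {"x": -0.002,"y": 0,"z": 0,"wx": 0,"wy": 0,"wz": 0,"grip": 0.4},
    {"x": 0,"y": 0,"z": 0,"wx": 0,"wy": 0,"wz": 0,"grip": 0.4},
  ],
)

```text
clock: 39.12
eef_pos: [494.6, -234.2, 124.6]
eef_rot: [-3.142, -0.0, 1.592]
wrist_force: [0.4, 0.5, -2.7]
finger_gap: 49.6
```

Request:
play_rows(
  commands=[
    {"x": -0.0015,"y": 0,"z": 0,"wx": 0,"wy": 0,"wz": 0,"grip": 0.4},
    {"x": 0,"y": 0,"z": 0,"wx": 0,"wy": 0,"wz": 0,"grip": 0.4},
  ],
)

```text
clock: 39.38
eef_pos: [494.6, -235.0, 124.6]
eef_rot: [-3.141, -0.001, 1.592]
wrist_force: [-0.1, 5.7, -1.3]
finger_gap: 49.5
```

Contact with the guard. Back off slightly and lower.

Request:
play_rows(
  commands=[
    {"x": 0.0012,"y": 0,"z": 0,"wx": 0,"wy": 0,"wz": 0,"grip": 0.4},
    {"x": 0,"y": 0,"z": 0.003,"wx": 0,"wy": 0,"wz": 0,"grip": 0.4},
    {"x": 0,"y": 0,"z": 0.003,"wx": 0,"wy": 0,"wz": 0,"grip": 0.4},
    {"x": 0,"y": 0,"z": 0.003,"wx": 0,"wy": 0,"wz": 0,"grip": 0.4},
    {"x": 0,"y": 0,"z": 0.0,"wx": 0,"wy": 0,"wz": 0,"grip": 0.4},
  ],
)

```text
clock: 40.0
eef_pos: [494.5, -234.3, 115.3]
eef_rot: [-3.141, -0.0, 1.592]
wrist_force: [0.6, -0.5, -2.7]
finger_gap: 50.2
```

Request:
play_rows(
  commands=[
    {"x": 0.0,"y": 0,"z": 0.003,"wx": 0,"wy": 0,"wz": 0,"grip": 0.4},
    {"x": 0,"y": 0,"z": 0.002,"wx": 0,"wy": 0,"wz": 0,"grip": 0.4},
    {"x": 0,"y": 0,"z": 0.0,"wx": 0,"wy": 0,"wz": 0,"grip": 0.4},
  ],
)

```text
clock: 40.38
eef_pos: [494.5, -234.3, 110.4]
eef_rot: [-3.141, -0.0, 1.592]
wrist_force: [-0.8, 0.3, -3.6]
finger_gap: 50.5
```

Request:
play_rows(
  commands=[
    {"x": 0.0,"y": 0,"z": 0.003,"wx": 0,"wy": 0,"wz": 0,"grip": 0.4},
    {"x": 0,"y": 0,"z": 0.002,"wx": 0,"wy": 0,"wz": 0,"grip": 0.4},
    {"x": 0,"y": 0,"z": 0.001,"wx": 0,"wy": 0,"wz": 0,"grip": 0.4},
    {"x": 0,"y": 0,"z": 0.0,"wx": 0,"wy": 0,"wz": 0,"grip": 0.4},
  ],
)

```text
clock: 40.88
eef_pos: [494.6, -234.3, 104.6]
eef_rot: [-3.141, -0.0, 1.592]
wrist_force: [-0.3, 1.0, -2.6]
finger_gap: 49.9
```

Request:
play_rows(
  commands=[
    {"x": 0.0,"y": 0,"z": 0.001,"wx": 0,"wy": 0,"wz": 0,"grip": 0.4},
    {"x": 0,"y": 0,"z": 0.0005,"wx": 0,"wy": 0,"wz": 0,"grip": 0.4},
    {"x": 0,"y": 0,"z": 0,"wx": 0,"wy": 0,"wz": 0,"grip": 0.4},
  ],
)

```text
clock: 41.25
eef_pos: [494.7, -234.4, 103.3]
eef_rot: [3.141, 0.0, 1.592]
wrist_force: [-0.1, 0.8, -0.2]
finger_gap: 50.0
```

Request:
play_rows(
  commands=[
    {"x": 0.0,"y": 0,"z": 0.0008,"wx": 0,"wy": 0,"wz": 0,"grip": 0.4},
    {"x": 0,"y": 0,"z": 0,"wx": 0,"wy": 0,"wz": 0,"grip": 0.4},
  ],
)

```text
clock: 41.5
eef_pos: [494.8, -234.5, 103.0]
eef_rot: [3.141, 0.001, 1.592]
wrist_force: [-2.6, 1.5, 5.2]
finger_gap: 49.9
```

Request:
play_rows(
  commands=[
    {"x": 0,"y": 0,"z": -0.001,"wx": 0,"wy": 0,"wz": 0,"grip": 0.4},
    {"x": 0,"y": 0,"z": 0,"wx": 0,"wy": 0,"wz": 0,"grip": 0.7},
    {"x": 0,"y": 0,"z": 0,"wx": 0,"wy": 0,"wz": 0,"grip": 0.7},
    {"x": 0,"y": 0,"z": 0,"wx": 0,"wy": 0,"wz": 0,"grip": 0.7},
    {"x": 0,"y": 0,"z": 0,"wx": 0,"wy": 0,"wz": 0,"grip": 0.7},
    {"x": 0,"y": 0,"z": -0.01,"wx": 0,"wy": 0,"wz": 0,"grip": 0.7},
    {"x": 0,"y": 0,"z": -0.02,"wx": 0,"wy": 0,"wz": 0,"grip": 0.7},
    {"x": 0,"y": 0,"z": -0.03,"wx": 0,"wy": 0,"wz": 0,"grip": 0.7},
    {"x": 0,"y": 0,"z": -0.04,"wx": 0,"wy": 0,"wz": 0,"grip": 0.7},
  ],
)

```text
clock: 42.62
eef_pos: [494.3, -234.2, 204.6]
eef_rot: [-3.141, -0.0, 1.592]
wrist_force: [1.2, 0.3, -0.1]
finger_gap: 65.8
```

Run:
```python
from h import *
for n in('side','scene'):
    p,d,s=snap(n,n+'4'); tops(n,p,d)
    q=p[130:280,170:400]
    if n=='side': cv2.imwrite(f'pics/{n}4c.png',cv2.resize(q,None,fx=3.3,fy=3.3,interpolation=cv2.INTER_CUBIC)[:,:,::-1])
plan(458.5,68.5,205,126.5)
```

```text
side px [312. 240.] n 315 med z 118.9 rect c [458.1  67.3] size [51.1 56. ] ang 36.2
scene px [407. 182.] n 349 med z 117.2 rect c [459.3  67.1] size [52.4 49.8] ang 36.3
at [ 496.  -235.1  208.3] [179.64   0.21  91.21] t 42.73 F [0.7 0.5 0.9] gap 66.0
toolshift mm [304.3 -31.    2. ] turn [  0.3   0.3 -35.3] rows>= 4.9 3.3
```

View pics/side4c.png

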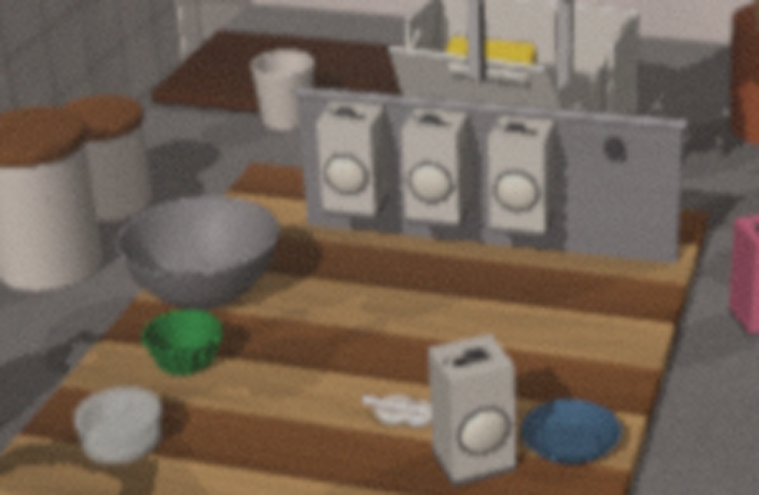

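Three hang straight at crop (345,165), (432,175) and (517,185). The last one, B, is still at (472,410).

Request:
play_rows(
  commands=[
    {"x": 0.05,"y": -0.005,"z": 0,"wx": 0,"wy": 0,"wz": 0,"grip": 1},
    {"x": 0.05,"y": -0.005,"z": 0,"wx": 0,"wy": 0,"wz": 0,"grip": 1},
    {"x": 0.05,"y": -0.005,"z": 0,"wx": 0,"wy": 0,"wz": 0,"grip": 1},
    {"x": 0.05,"y": -0.005,"z": 0,"wx": 0,"wy": 0,"wz": 0,"grip": 1},
    {"x": 0.05,"y": -0.005,"z": 0,"wx": 0,"wy": 0,"wz": 0,"grip": 1},
    {"x": 0.053,"y": -0.005,"z": 0,"wx": 0,"wy": 0,"wz": 0,"grip": 1},
    {"x": 0,"y": 0,"z": 0,"wx": 0,"wy": 0,"wz": -9,"grip": 1},
    {"x": 0,"y": 0,"z": 0.02,"wx": 0,"wy": 0,"wz": -9,"grip": 1},
    {"x": 0,"y": 0,"z": 0.02,"wx": 0,"wy": 0,"wz": -9,"grip": 1},
    {"x": 0,"y": 0,"z": 0.016,"wx": 0,"wy": 0,"wz": -8.2,"grip": 1},
    {"x": 0,"y": 0,"z": 0,"wx": 0,"wy": 0,"wz": 0,"grip": 1},
    {"x": 0,"y": 0,"z": 0,"wx": 0,"wy": 0,"wz": 0,"grip": 1},
  ],
)

```text
clock: 44.22
eef_pos: [458.5, 67.9, 148.0]
eef_rot: [3.141, 0.0, 2.203]
wrist_force: [-0.6, 0.9, 0.0]
finger_gap: 94.3
```

Run:
```python
from h import *
look('b1'); plan(458.5,68,124,126.5)
```

```text
b1 px [326.9 226.6] n 3930 z 117.8 c [457.7  69.9] size [50.3 46.2] ang 36.31
at [458.5  68.  148.1] [1.7995e+02 3.0000e-02 1.2626e+02] t 44.27 F [ 0.5 -1.2  0. ] gap 94.0
toolshift mm [ 0.1 -0.  24.1] turn [ 0.   0.  -0.2] rows>= 0.4 0.0
```

View pics/b1c.png

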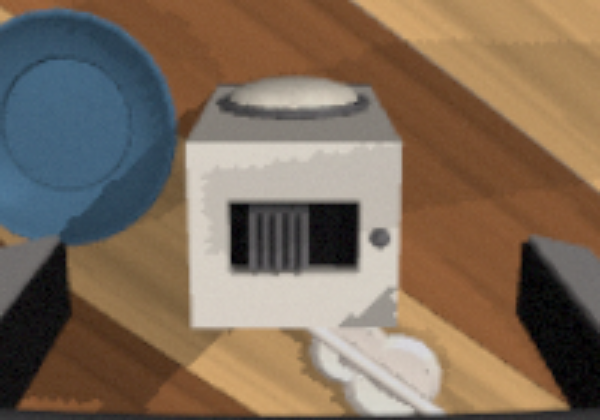

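Request:
play_rows(
  commands=[
    {"x": 0.0018,"y": -0.0055,"z": 0,"wx": 0,"wy": 0,"wz": 0,"grip": 0},
    {"x": 0,"y": 0,"z": 0,"wx": 0,"wy": 0,"wz": 0,"grip": 0},
    {"x": 0,"y": 0,"z": 0,"wx": 0,"wy": 0,"wz": 0,"grip": 0},
    {"x": 0,"y": 0,"z": 0,"wx": 0,"wy": 0,"wz": 0,"grip": 0},
    {"x": 0,"y": 0,"z": 0,"wx": 0,"wy": 0,"wz": 0,"grip": 0},
    {"x": 0,"y": 0,"z": 0.012,"wx": 0,"wy": 0,"wz": 0,"grip": 0},
    {"x": 0,"y": 0,"z": 0.012,"wx": 0,"wy": 0,"wz": 0,"grip": 0},
    {"x": 0,"y": 0,"z": 0.002,"wx": 0,"wy": 0,"wz": 0,"grip": 0},
    {"x": 0,"y": 0,"z": 0.001,"wx": 0,"wy": 0,"wz": 0,"grip": 0},
    {"x": 0,"y": 0,"z": 0,"wx": 0,"wy": 0,"wz": 0,"grip": 0},
  ],
)

```text
clock: 45.52
eef_pos: [452.8, 66.1, 120.5]
eef_rot: [3.141, 0.0, 2.206]
wrist_force: [-0.1, -0.1, -0.3]
finger_gap: 0.8
```

Request:
play_rows(
  commands=[
    {"x": 0,"y": 0,"z": 0.001,"wx": 0,"wy": 0,"wz": 0,"grip": 0},
    {"x": 0,"y": 0,"z": 0,"wx": 0,"wy": 0,"wz": 0,"grip": 0},
  ],
)

```text
clock: 45.78
eef_pos: [453.2, 66.3, 120.2]
eef_rot: [3.14, 0.001, 2.206]
wrist_force: [-1.4, 1.9, 7.5]
finger_gap: 0.5
```

Request:
play_rows(
  commands=[
    {"x": 0,"y": 0.002,"z": 0,"wx": 0,"wy": 0,"wz": 0,"grip": 0},
    {"x": 0,"y": 0.002,"z": 0,"wx": 0,"wy": 0,"wz": 0,"grip": 0},
    {"x": 0,"y": 0.002,"z": 0,"wx": 0,"wy": 0,"wz": 0,"grip": 0},
    {"x": 0,"y": 0.002,"z": 0,"wx": 0,"wy": 0,"wz": 0,"grip": 0},
    {"x": 0,"y": 0.002,"z": 0,"wx": 0,"wy": 0,"wz": 0,"grip": 0},
    {"x": 0,"y": 0.002,"z": 0,"wx": 0,"wy": 0,"wz": 0,"grip": 0},
    {"x": 0,"y": 0.0015,"z": 0,"wx": 0,"wy": 0,"wz": 0,"grip": 0},
    {"x": 0,"y": 0,"z": 0,"wx": 0,"wy": 0,"wz": 0,"grip": 0},
    {"x": 0,"y": 0,"z": -0.015,"wx": 0,"wy": 0,"wz": 0,"grip": 0},
    {"x": 0,"y": -0.008,"z": -0.016,"wx": 0,"wy": 0,"wz": 0,"grip": 0},
    {"x": 0,"y": 0,"z": 0,"wx": 0,"wy": 0,"wz": 0,"grip": 1},
    {"x": 0,"y": 0,"z": 0,"wx": 0,"wy": 0,"wz": 0,"grip": 1},
    {"x": 0,"y": 0,"z": 0,"wx": 0,"wy": 0,"wz": 0,"grip": 1},
    {"x": 0,"y": 0,"z": 0,"wx": 0,"wy": 0,"wz": 0,"grip": 1},
    {"x": 0,"y": 0,"z": 0,"wx": 0,"wy": 0,"wz": 0,"grip": 1},
    {"x": 0,"y": 0,"z": 0,"wx": 0,"wy": 0,"wz": 0,"grip": 1},
    {"x": 0,"y": 0,"z": 0,"wx": 0,"wy": 0,"wz": 0,"grip": 1},
  ],
)

```text
clock: 47.9
eef_pos: [457.2, 69.4, 150.3]
eef_rot: [-3.142, -0.0, 2.206]
wrist_force: [-0.2, 0.5, -0.8]
finger_gap: 67.2
```

Run:
```python
from h import *
look('b2'); plan(457.7,69.9,62,126.3)
```

```text
b2 px [328.9 228.4] n 3759 z 117.8 c [457.4  70.2] size [50.5 46.8] ang 36.5
at [457.2  69.4 150.3] [-180.     -0.    126.41] t 47.95 F [0.5 0.5 0.9] gap 71.1
toolshift mm [ 0.1  0.7 88.3] turn [-0.  -0.   0.1] rows>= 1.4 0.0
```

View pics/b2c.png

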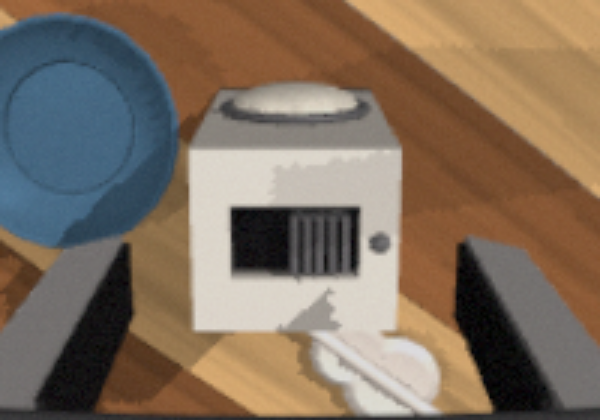

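Request:
play_rows(
  commands=[
    {"x": 0.0003,"y": 0.0005,"z": 0,"wx": 0,"wy": 0,"wz": 0,"grip": 1},
    {"x": 0,"y": 0,"z": 0.03,"wx": 0,"wy": 0,"wz": 0,"grip": 1},
    {"x": 0,"y": 0,"z": 0.03,"wx": 0,"wy": 0,"wz": 0,"grip": 1},
    {"x": 0,"y": 0,"z": 0.028,"wx": 0,"wy": 0,"wz": 0,"grip": 1},
    {"x": 0,"y": 0,"z": 0,"wx": 0,"wy": 0,"wz": 0,"grip": 0.4},
    {"x": 0,"y": 0,"z": 0,"wx": 0,"wy": 0,"wz": 0,"grip": 0.4},
    {"x": 0,"y": 0,"z": 0,"wx": 0,"wy": 0,"wz": 0,"grip": 0.4},
    {"x": 0,"y": 0,"z": 0,"wx": 0,"wy": 0,"wz": 0,"grip": 0.4},
    {"x": 0,"y": 0,"z": 0,"wx": 0,"wy": 0,"wz": 0,"grip": 0.4},
  ],
)

```text
clock: 49.08
eef_pos: [457.6, 69.9, 62.8]
eef_rot: [3.141, 0.0, 2.206]
wrist_force: [-1.8, -0.3, 2.5]
finger_gap: 49.8
```

Request:
play_rows(
  commands=[
    {"x": 0,"y": 0,"z": -0.02,"wx": 0,"wy": 0,"wz": 0,"grip": 0.4},
    {"x": 0,"y": 0,"z": -0.04,"wx": 0,"wy": 0,"wz": 0,"grip": 0.4},
    {"x": 0,"y": 0,"z": -0.04,"wx": 0,"wy": 0,"wz": 0,"grip": 0.4},
    {"x": 0,"y": 0,"z": 0,"wx": 0,"wy": 0,"wz": 9,"grip": 0.4},
    {"x": 0,"y": 0,"z": 0,"wx": 0,"wy": 0,"wz": 9,"grip": 0.4},
    {"x": 0,"y": 0,"z": 0,"wx": 0,"wy": 0,"wz": 9,"grip": 0.4},
    {"x": 0,"y": 0,"z": 0,"wx": 0,"wy": 0,"wz": 8,"grip": 0.4},
    {"x": 0,"y": 0,"z": 0,"wx": 0,"wy": 0,"wz": 0,"grip": 0.4},
  ],
)

```text
clock: 50.08
eef_pos: [457.2, 69.9, 162.1]
eef_rot: [-3.141, 0.0, 1.596]
wrist_force: [-0.4, -0.9, -1.8]
finger_gap: 50.0
```

Run:
```python
from h import *
snap('wrist','b3')
plan(414.9,-219,125,91.4)
```

```text
at [457.2  69.9 162.2] [-179.97   -0.     91.58] t 50.12 F [ 0.1  0.3 -1.6] gap 49.7
toolshift mm [-287.6  -50.3   37.2] turn [-0.  -0.   0.2] rows>= 4.7 0.0
```

View pics/b3.png

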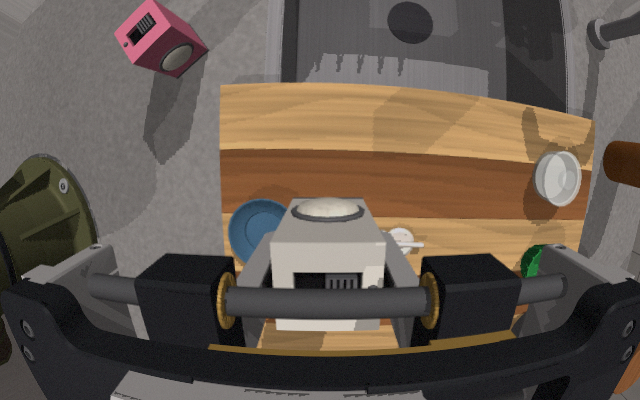

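Request:
play_rows(
  commands=[
    {"x": -0.045,"y": -0.0125,"z": 0,"wx": 0,"wy": 0,"wz": 0,"grip": 0.4},
    {"x": -0.045,"y": -0.0125,"z": 0,"wx": 0,"wy": 0,"wz": 0,"grip": 0.4},
    {"x": -0.045,"y": -0.0125,"z": 0,"wx": 0,"wy": 0,"wz": 0,"grip": 0.4},
    {"x": -0.045,"y": -0.013,"z": 0.01,"wx": 0,"wy": 0,"wz": 0,"grip": 0.4},
    {"x": -0.045,"y": 0,"z": 0.0125,"wx": 0,"wy": 0,"wz": 0.2,"grip": 0.4},
    {"x": -0.04,"y": 0,"z": 0.0125,"wx": 0,"wy": 0,"wz": 0,"grip": 0.4},
    {"x": -0.022,"y": 0,"z": 0.002,"wx": 0,"wy": 0,"wz": 0,"grip": 0.4},
    {"x": 0,"y": 0,"z": 0,"wx": 0,"wy": 0,"wz": 0,"grip": 0.4},
    {"x": 0,"y": 0,"z": 0,"wx": 0,"wy": 0,"wz": 0,"grip": 0.4},
  ],
)

```text
clock: 51.25
eef_pos: [413.7, -217.6, 125.4]
eef_rot: [-3.141, -0.0, 1.593]
wrist_force: [-0.0, -0.5, -2.2]
finger_gap: 49.6
```

Run:
```python
from h import *
plan(414.8,-232,124.7,91.4)
```

```text
at [ 413.7 -217.6  125.4] [-1.7999e+02 -2.0000e-02  9.1300e+01] t 51.25 F [-0.  -0.5 -2.2] gap 49.6
toolshift mm [-14.4   0.8   0.7] turn [-0.  -0.  -0.1] rows>= 0.2 0.0
```

Request:
play_rows(
  commands=[
    {"x": -0.0035,"y": 0.001,"z": 0.0005,"wx": 0,"wy": 0,"wz": 0,"grip": 0.4},
    {"x": -0.0035,"y": 0,"z": 0,"wx": 0,"wy": 0,"wz": 0,"grip": 0.4},
    {"x": -0.0035,"y": 0,"z": 0,"wx": 0,"wy": 0,"wz": 0,"grip": 0.4},
    {"x": -0.0035,"y": 0,"z": 0,"wx": 0,"wy": 0,"wz": 0,"grip": 0.4},
    {"x": 0,"y": 0,"z": 0,"wx": 0,"wy": 0,"wz": 0,"grip": 0.4},
  ],
)

```text
clock: 51.88
eef_pos: [415.0, -232.4, 124.8]
eef_rot: [-3.142, -0.0, 1.592]
wrist_force: [0.2, 0.4, -2.9]
finger_gap: 50.1
```

Request:
play_rows(
  commands=[
    {"x": -0.002,"y": 0,"z": 0,"wx": 0,"wy": 0,"wz": 0,"grip": 0.4},
    {"x": -0.002,"y": 0,"z": 0,"wx": 0,"wy": 0,"wz": 0,"grip": 0.4},
    {"x": 0,"y": 0,"z": 0,"wx": 0,"wy": 0,"wz": 0,"grip": 0.4},
  ],
)

```text
clock: 52.25
eef_pos: [415.1, -236.3, 124.9]
eef_rot: [3.142, 0.0, 1.592]
wrist_force: [-0.2, -0.4, -3.5]
finger_gap: 50.3
```

Request:
play_rows(
  commands=[
    {"x": -0.0015,"y": 0,"z": 0,"wx": 0,"wy": 0,"wz": 0,"grip": 0.4},
    {"x": 0,"y": 0,"z": 0,"wx": 0,"wy": 0,"wz": 0,"grip": 0.4},
  ],
)

```text
clock: 52.5
eef_pos: [415.1, -236.9, 124.8]
eef_rot: [-3.141, -0.002, 1.592]
wrist_force: [-0.7, 7.0, 0.8]
finger_gap: 50.3
```

Request:
play_rows(
  commands=[
    {"x": 0.0012,"y": 0,"z": 0,"wx": 0,"wy": 0,"wz": 0,"grip": 0.4},
    {"x": 0,"y": 0,"z": 0.003,"wx": 0,"wy": 0,"wz": 0,"grip": 0.4},
    {"x": 0,"y": 0,"z": 0.003,"wx": 0,"wy": 0,"wz": 0,"grip": 0.4},
    {"x": 0,"y": 0,"z": 0.003,"wx": 0,"wy": 0,"wz": 0,"grip": 0.4},
    {"x": 0,"y": 0,"z": 0.0,"wx": 0,"wy": 0,"wz": 0,"grip": 0.4},
  ],
)

```text
clock: 53.12
eef_pos: [415.0, -236.5, 115.5]
eef_rot: [-3.141, -0.0, 1.592]
wrist_force: [0.1, 1.0, -2.3]
finger_gap: 49.9
```

Request:
play_rows(
  commands=[
    {"x": 0.0,"y": 0,"z": 0.003,"wx": 0,"wy": 0,"wz": 0,"grip": 0.4},
    {"x": 0,"y": 0,"z": 0.002,"wx": 0,"wy": 0,"wz": 0,"grip": 0.4},
    {"x": 0,"y": 0,"z": 0.0,"wx": 0,"wy": 0,"wz": 0,"grip": 0.4},
  ],
)

```text
clock: 53.5
eef_pos: [415.0, -236.4, 110.7]
eef_rot: [-3.141, -0.0, 1.592]
wrist_force: [-0.4, 0.2, -2.5]
finger_gap: 49.8
```

Request:
play_rows(
  commands=[
    {"x": 0.0,"y": 0,"z": 0.003,"wx": 0,"wy": 0,"wz": 0,"grip": 0.4},
    {"x": 0,"y": 0,"z": 0.002,"wx": 0,"wy": 0,"wz": 0,"grip": 0.4},
    {"x": 0,"y": 0,"z": 0.001,"wx": 0,"wy": 0,"wz": 0,"grip": 0.4},
    {"x": 0,"y": 0,"z": 0.0,"wx": 0,"wy": 0,"wz": 0,"grip": 0.4},
  ],
)

```text
clock: 54.0
eef_pos: [415.1, -236.5, 104.8]
eef_rot: [-3.142, -0.0, 1.592]
wrist_force: [-1.2, -0.1, -2.7]
finger_gap: 49.9
```

Request:
play_rows(
  commands=[
    {"x": 0.0,"y": 0,"z": 0.001,"wx": 0,"wy": 0,"wz": 0,"grip": 0.4},
    {"x": 0,"y": 0,"z": 0.0005,"wx": 0,"wy": 0,"wz": 0,"grip": 0.4},
    {"x": 0,"y": 0,"z": 0,"wx": 0,"wy": 0,"wz": 0,"grip": 0.4},
  ],
)

```text
clock: 54.38
eef_pos: [415.2, -236.6, 103.5]
eef_rot: [3.141, 0.0, 1.592]
wrist_force: [-0.8, 1.2, -0.5]
finger_gap: 49.9
```

Request:
play_rows(
  commands=[
    {"x": 0.0,"y": 0,"z": 0.0008,"wx": 0,"wy": 0,"wz": 0,"grip": 0.4},
    {"x": 0,"y": 0,"z": 0,"wx": 0,"wy": 0,"wz": 0,"grip": 0.4},
  ],
)

```text
clock: 54.62
eef_pos: [415.3, -236.6, 103.1]
eef_rot: [3.141, 0.001, 1.592]
wrist_force: [-2.2, 2.7, 6.1]
finger_gap: 50.3
```

Seated. Release, rise, and move off to the front for the final look.

Request:
play_rows(
  commands=[
    {"x": 0,"y": 0,"z": -0.001,"wx": 0,"wy": 0,"wz": 0,"grip": 0.4},
    {"x": 0,"y": 0,"z": 0,"wx": 0,"wy": 0,"wz": 0,"grip": 0.7},
    {"x": 0,"y": 0,"z": 0,"wx": 0,"wy": 0,"wz": 0,"grip": 0.7},
    {"x": 0,"y": 0,"z": 0,"wx": 0,"wy": 0,"wz": 0,"grip": 0.7},
    {"x": 0,"y": 0,"z": 0,"wx": 0,"wy": 0,"wz": 0,"grip": 0.7},
    {"x": 0,"y": 0,"z": -0.01,"wx": 0,"wy": 0,"wz": 0,"grip": 0.7},
    {"x": 0,"y": 0,"z": -0.02,"wx": 0,"wy": 0,"wz": 0,"grip": 0.7},
    {"x": 0,"y": 0,"z": -0.03,"wx": 0,"wy": 0,"wz": 0,"grip": 0.7},
    {"x": 0,"y": 0,"z": -0.04,"wx": 0,"wy": 0,"wz": 0,"grip": 0.7},
    {"x": 0,"y": 0.04,"z": -0.02,"wx": 0,"wy": 0,"wz": 0,"grip": 0.7},
    {"x": 0,"y": 0.04,"z": -0.01,"wx": 0,"wy": 0,"wz": 0,"grip": 0.7},
    {"x": 0,"y": 0.04,"z": 0,"wx": 0,"wy": 0,"wz": 0,"grip": 0.7},
    {"x": 0,"y": 0,"z": 0,"wx": 0,"wy": 0,"wz": 0,"grip": 0.7},
    {"x": 0,"y": 0,"z": 0,"wx": 0,"wy": 0,"wz": 0,"grip": 0.7},
  ],
)

```text
clock: 56.38
eef_pos: [534.6, -233.9, 233.8]
eef_rot: [-3.141, -0.0, 1.592]
wrist_force: [0.3, 0.3, 0.2]
finger_gap: 65.8
```

Run:
```python
from h import *
p,d,s=snap('side','side5')
cv2.imwrite('pics/side5c.png',cv2.resize(p[130:280,170:400],None,fx=3.3,fy=3.3,interpolation=cv2.INTER_CUBIC)[:,:,::-1])
snap('wrist','w5'); tops('side',p,d,lo=150,hi=170,yr=(-262,-150))
p,d,s=snap('scene','scene5'); tops('scene',p,d,lo=150,hi=170,yr=(-245,-150))
# bottoms/lens in side: per light, x & lowest z
W=cloud('side',np.load('pics/side5.npz')['d'])
for x in (415,495,575,655):
    c=W[(abs(W[...,0]-x+1)<18)&(W[...,1]>-228)&(W[...,1]<-200)&(W[...,2]>40)&(W[...,2]<150)]; print(x,'bottom z',np.percentile(c[:,2],1).round(1))
print(manip.read_state()['wrist_force'].round(1))
```

```text
side px [299. 165.] n 808 med z 160.0 rect c [ 588.1 -233.4] size [ 57.2 258.7] ang 90.0
side px [354. 171.] n 203 med z 160.1 rect c [ 420.9 -237.2] size [63.7 50.3] ang 0.8
scene px [287. 158.] n 110 med z 157.3 rect c [ 414.8 -230.3] size [53.3 27.3] ang 0.5
scene px [284. 180.] n 213 med z 157.5 rect c [ 494.8 -229.6] size [50.8 31.1] ang 1.5
scene px [282. 206.] n 322 med z 156.8 rect c [ 574.5 -227.6] size [53.4 34.3] ang 0.5
scene px [279. 235.] n 360 med z 157.9 rect c [ 654.8 -227.6] size [52.8 34.4] ang 0.0
415 bottom z 65.1
495 bottom z 65.2
575 bottom z 61.8
655 bottom z 65.3
[ 0.1 -0.1 -0.2]
```

View pics/side5c.png

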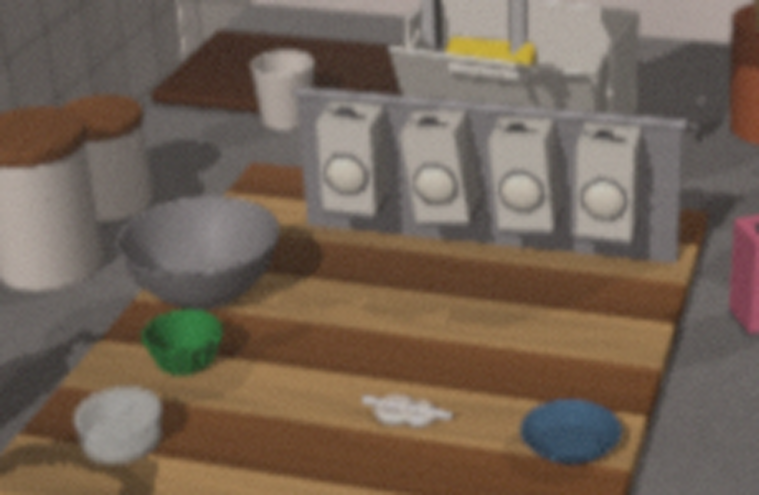

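View pics/w5.png

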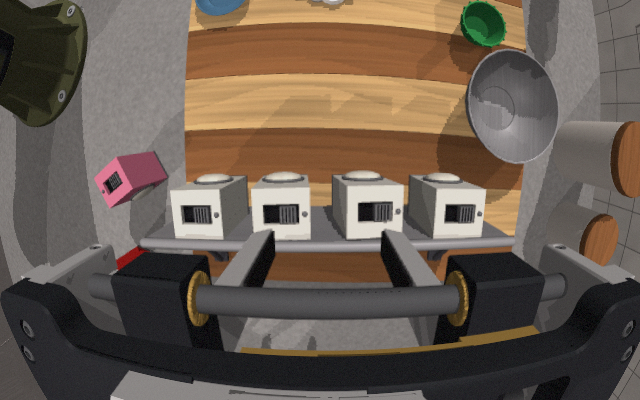

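Request:
play_rows(
  commands=[
    {"x": 0,"y": 0,"z": -0.01,"wx": 0,"wy": 0,"wz": 0,"grip": 0.7},
    {"x": 0,"y": 0,"z": 0,"wx": 0,"wy": 0,"wz": 0,"grip": 0.7},
    {"x": 0,"y": 0,"z": 0,"wx": 0,"wy": 0,"wz": 0,"grip": 0.7},
    {"x": 0,"y": 0,"z": 0,"wx": 0,"wy": 0,"wz": 0,"grip": 0.7},
    {"x": 0,"y": 0,"z": 0,"wx": 0,"wy": 0,"wz": 0,"grip": 0.7},
    {"x": 0,"y": 0,"z": 0,"wx": 0,"wy": 0,"wz": 0,"grip": 0.7},
    {"x": 0,"y": 0,"z": 0,"wx": 0,"wy": 0,"wz": 0,"grip": 0.7},
    {"x": 0,"y": 0,"z": 0,"wx": 0,"wy": 0,"wz": 0,"grip": 0.7},
  ],
)

```text
clock: 57.52
eef_pos: [535.1, -234.0, 243.5]
eef_rot: [-3.142, -0.0, 1.592]
wrist_force: [0.0, 0.1, -0.2]
finger_gap: 65.6
```

Run:
```python
from h import *
p,d,s=snap('side','side6')
a=cv2.resize(p[150:210,255:370],None,fx=6.5,fy=6.5,interpolation=cv2.INTER_CUBIC)
cv2.imwrite('pics/side6c.png',a[:,:,::-1])
p,d,s=snap('wrist','w6')
cv2.imwrite('pics/w6c.png',cv2.resize(p[155:265,150:500],None,fx=2.2,fy=2.2,interpolation=cv2.INTER_CUBIC)[:,:,::-1])
```

```text
(no output)
```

View pics/side6c.png

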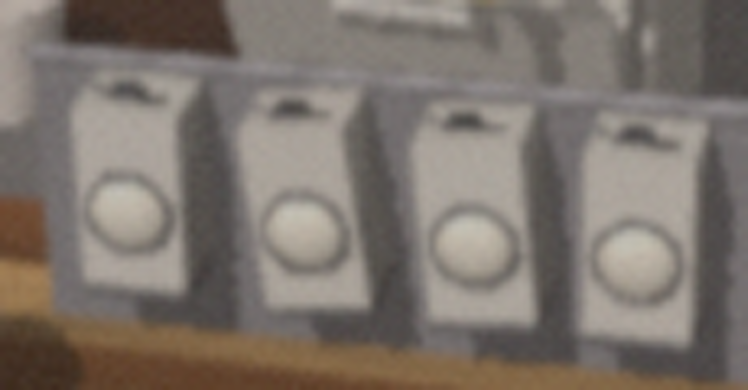

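View pics/w6c.png

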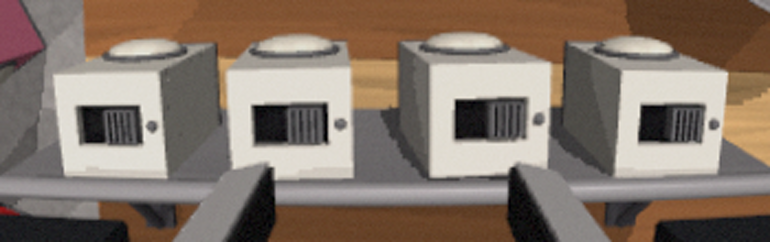

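```bash
cat >> h.py <<'E'
def wcloud(f):
    a=dict(np.load('pics/'+f+'.npz')); d=a['d']; H,Wd=d.shape
    K=np.array(WI['intrinsics']);T=np.array(WI['tool_from_camera'])
    v,u=np.mgrid[0:H,0:Wd]; ax=(u-K[0,2])/K[0,0]; ay=(v-K[1,2])/K[1,1]; th=np.hypot(ax,ay)+1e-9
    s=np.sin(th)/th; dc=np.stack([ax*s,-ay*s,-np.cos(th)],-1); P=dc*(d/np.cos(th))[...,None]
    M=R.from_euler('xyz',a['rot']).as_matrix(); return (P@T[:3,:3].T+T[:3,3])@M.T+a['pos'],d
def tilt(f):
    W,d=wcloud(f)
    for x in (415,495,575,655):
        m=(d>0)&(abs(W[...,0]-x)<30)&(W[...,2]>150)&(W[...,2]<172)&(W[...,1]<-206)&(W[...,1]>-262)
        q=W[m]; A=np.c_[q[:,0]-x,q[:,1]+232,np.ones(len(q))]; Z=q[:,2]
        for _ in range(5):
            c=np.linalg.lstsq(A,Z,rcond=None)[0]; r=Z-A@c; k=abs(r)<1.5; A,Z=A[k],Z[k]
        xy=A[:,:2]; print(f,x,len(Z),'tilt deg x,y',np.degrees(np.arctan(c[:2])).round(1),'z',c[2].round(1),'x range',np.percentile(xy[:,0],[1,99]).round(1),'y',np.percentile(xy[:,1],[1,99]).round(1))
E
python3 - <<'E'
from h import *
tilt('w5');tilt('w6')
E
```

```text
w5 415 1578 tilt deg x,y [ 0.2 -0.9] z 157.9 x range [-25.3  25.2] y [-28.9  16.8]
w5 495 1300 tilt deg x,y [-3.7 -2.2] z 158.0 x range [-25.5  24. ] y [-25.   19.8]
w5 575 1618 tilt deg x,y [-6.  -2.8] z 157.8 x range [-24.4  24.1] y [-24.4  24. ]
w5 655 894 tilt deg x,y [ 1.7 -3.4] z 158.7 x range [-26.7  23.4] y [-19.2  22.9]
w6 415 1482 tilt deg x,y [ 0.4 -1.1] z 157.9 x range [-24.8  24.9] y [-28.   17.9]
w6 495 1343 tilt deg x,y [-3.7 -2.3] z 158.0 x range [-25.2  24.1] y [-25.6  20.6]
w6 575 1663 tilt deg x,y [-6.2 -2.8] z 157.8 x range [-25.1  24.2] y [-24.1  23.7]
w6 655 935 tilt deg x,y [ 1.6 -3.5] z 158.7 x range [-26.5  23. ] y [-20.2  24. ]
```

Run:
```python
from h import *
tilt('w4')
plan(574.4,-232.8,205,91.4)
```

```text
w4 415 20 tilt deg x,y [-1.7 68.4] z 232.1 x range [-27.4  28.4] y [-30.  -27.8]
w4 495 81 tilt deg x,y [  4.3 -64.8] z 104.0 x range [-28.8   8.4] y [-30.  -26.1]
w4 575 1363 tilt deg x,y [ 1.  -3.3] z 158.5 x range [-26.1  23.5] y [-24.3  21.4]
w4 655 1385 tilt deg x,y [ 1.3 -1.8] z 158.5 x range [-26.2  23.2] y [-19.9  23.9]
at [ 535.1 -234.   243.5] [-180.      0.     91.21] t 57.62 F [-0.6  1.4 -0.2] gap 66.0
toolshift mm [ 0.3 39.3 38.5] turn [-0.   0.  -0.2] rows>= 0.9 0.0
```

Request:
play_rows(
  commands=[
    {"x": 0,"y": 0.0393,"z": 0,"wx": 0,"wy": 0,"wz": 0,"grip": 0.74},
    {"x": 0,"y": 0,"z": 0.038,"wx": 0,"wy": 0,"wz": 0,"grip": 0.74},
    {"x": 0,"y": 0,"z": 0,"wx": 0,"wy": 0,"wz": 0,"grip": 0.74},
    {"x": 0,"y": 0,"z": 0,"wx": 0,"wy": 0,"wz": 0,"grip": 0.74},
  ],
)

```text
clock: 58.12
eef_pos: [574.5, -233.3, 207.0]
eef_rot: [3.14, 0.001, 1.592]
wrist_force: [0.4, 0.3, -0.2]
finger_gap: 69.7
```

Run:
```python
from h import *
snap('wrist','w7'); tilt('w7')
plan(574.4,-232.8,106,91.4)
```

```text
w7 415 1548 tilt deg x,y [-0.2 -1.1] z 157.9 x range [-25.1  24.8] y [-28.4  17.2]
w7 495 2040 tilt deg x,y [-4.5 -1.5] z 158.0 x range [-25.7  23.4] y [-26.2  19.9]
w7 575 1798 tilt deg x,y [-5.5 -3.7] z 158.0 x range [-24.8  23.8] y [-24.6  24.1]
w7 655 1395 tilt deg x,y [ 1.4 -1.8] z 158.4 x range [-26.   23.2] y [-20.8  23.9]
at [ 574.7 -233.4  207.4] [1.7989e+02 6.0000e-02 9.1200e+01] t 58.17 F [0.5 0.3 0.7] gap 69.7
toolshift mm [  0.7  -0.4 101.4] turn [ 0.1  0.1 -0.2] rows>= 1.6 0.0
```

View pics/w7.png

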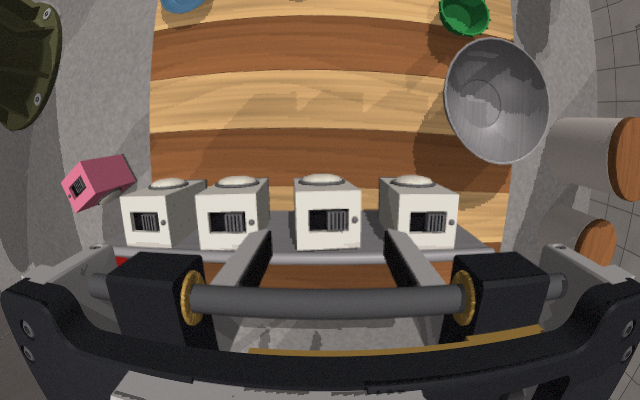

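Request:
play_rows(
  commands=[
    {"x": 0.0005,"y": 0,"z": 0.025,"wx": 0,"wy": 0,"wz": 0,"grip": 0.74},
    {"x": 0,"y": 0,"z": 0.025,"wx": 0,"wy": 0,"wz": 0,"grip": 0.74},
    {"x": 0,"y": 0,"z": 0.025,"wx": 0,"wy": 0,"wz": 0,"grip": 0.74},
    {"x": 0,"y": 0,"z": 0.025,"wx": 0,"wy": 0,"wz": 0,"grip": 0.74},
    {"x": 0,"y": 0,"z": 0,"wx": 0,"wy": 0,"wz": 0,"grip": 0.74},
  ],
  squeeze=10,
)

```text
clock: 58.8
eef_pos: [574.0, -232.6, 105.4]
eef_rot: [-3.14, -0.001, 1.592]
wrist_force: [0.3, -0.9, 0.3]
finger_gap: 69.5
```

Request:
play_rows(
  commands=[
    {"x": 0,"y": 0,"z": 0,"wx": 0,"wy": 0,"wz": 0,"grip": 0.4},
    {"x": 0,"y": 0,"z": 0,"wx": 0,"wy": 0,"wz": 0,"grip": 0.4},
    {"x": 0,"y": 0,"z": 0,"wx": 0,"wy": 0,"wz": 0,"grip": 0.4},
    {"x": 0,"y": 0,"z": 0,"wx": 0,"wy": 0,"wz": 0,"grip": 0.4},
    {"x": 0,"y": 0,"z": 0,"wx": 0,"wy": 0,"wz": 0,"grip": 0.4},
  ],
)

```text
clock: 59.42
eef_pos: [574.8, -232.8, 106.7]
eef_rot: [3.14, 0.001, 1.592]
wrist_force: [0.4, 1.8, 6.5]
finger_gap: 50.2
```

Request:
play_rows(
  commands=[
    {"x": 0,"y": 0,"z": 0,"wx": 0,"wy": 0,"wz": 0,"grip": 0.56},
    {"x": 0,"y": 0,"z": 0,"wx": 0,"wy": 0,"wz": 0,"grip": 0.6},
    {"x": 0,"y": 0,"z": 0,"wx": 0,"wy": 0,"wz": 0,"grip": 0.65},
    {"x": 0,"y": 0,"z": 0,"wx": 0,"wy": 0,"wz": 0,"grip": 0.7},
    {"x": 0,"y": 0,"z": 0,"wx": 0,"wy": 0,"wz": 0,"grip": 0.7},
    {"x": 0,"y": 0,"z": -0.02,"wx": 0,"wy": 0,"wz": 0,"grip": 0.7},
    {"x": 0,"y": 0,"z": -0.03,"wx": 0,"wy": 0,"wz": 0,"grip": 0.7},
    {"x": 0,"y": 0,"z": -0.05,"wx": 0,"wy": 0,"wz": 0,"grip": 0.7},
    {"x": 0,"y": 0,"z": 0,"wx": 0,"wy": 0,"wz": 0,"grip": 0.7},
    {"x": 0,"y": 0,"z": 0,"wx": 0,"wy": 0,"wz": 0,"grip": 0.7},
  ],
)

```text
clock: 60.68
eef_pos: [574.1, -232.5, 204.8]
eef_rot: [-3.141, -0.0, 1.592]
wrist_force: [-0.2, -0.5, -0.0]
finger_gap: 65.8
```

Run:
```python
from h import *
snap('wrist','w8'); tilt('w8')
plan(494.6,-234.4,106,91.4)
```

```text
w8 415 1649 tilt deg x,y [-0.1 -0.8] z 157.9 x range [-25.3  25.1] y [-29.4  17.4]
w8 495 1915 tilt deg x,y [-4.2 -1.8] z 157.9 x range [-25.9  23.2] y [-26.4  20.1]
w8 575 1850 tilt deg x,y [ 0.8 -3.6] z 157.8 x range [-25.4  23.3] y [-21.1  24.2]
w8 655 1515 tilt deg x,y [ 0.9 -1.6] z 158.4 x range [-26.   23.3] y [-21.   23.7]
at [ 574.  -232.5  204.3] [-1.7991e+02 -5.0000e-02  9.1210e+01] t 60.73 F [-0.1  1.  -0.2] gap 65.6
toolshift mm [ -0.3 -79.2  98.4] turn [-0.1 -0.  -0.2] rows>= 2.0 0.0
```

Request:
play_rows(
  commands=[
    {"x": 0,"y": -0.04,"z": 0,"wx": 0,"wy": 0,"wz": 0,"grip": 0.68},
    {"x": 0,"y": -0.039,"z": 0,"wx": 0,"wy": 0,"wz": 0,"grip": 0.68},
    {"x": -0.001,"y": 0,"z": 0,"wx": 0,"wy": 0,"wz": 0,"grip": 0.68},
    {"x": 0,"y": 0,"z": 0,"wx": 0,"wy": 0,"wz": 0,"grip": 0.68},
    {"x": 0,"y": 0,"z": 0.025,"wx": 0,"wy": 0,"wz": 0,"grip": 0.68},
    {"x": 0,"y": 0,"z": 0.025,"wx": 0,"wy": 0,"wz": 0,"grip": 0.68},
    {"x": 0,"y": 0,"z": 0.025,"wx": 0,"wy": 0,"wz": 0,"grip": 0.68},
    {"x": 0,"y": 0,"z": 0.023,"wx": 0,"wy": 0,"wz": 0,"grip": 0.68},
    {"x": 0,"y": 0,"z": 0,"wx": 0,"wy": 0,"wz": 0,"grip": 0.4},
    {"x": 0,"y": 0,"z": 0,"wx": 0,"wy": 0,"wz": 0,"grip": 0.4},
    {"x": 0,"y": 0,"z": 0,"wx": 0,"wy": 0,"wz": 0,"grip": 0.4},
    {"x": 0,"y": 0,"z": 0,"wx": 0,"wy": 0,"wz": 0,"grip": 0.4},
    {"x": 0,"y": 0,"z": 0,"wx": 0,"wy": 0,"wz": 0,"grip": 0.4},
  ],
)

```text
clock: 62.35
eef_pos: [495.6, -235.3, 107.9]
eef_rot: [3.141, 0.0, 1.592]
wrist_force: [0.4, 1.5, -2.5]
finger_gap: 49.9
```

Request:
play_rows(
  commands=[
    {"x": 0,"y": 0,"z": 0,"wx": 0,"wy": 0,"wz": 0,"grip": 0.56},
    {"x": 0,"y": 0,"z": 0,"wx": 0,"wy": 0,"wz": 0,"grip": 0.6},
    {"x": 0,"y": 0,"z": 0,"wx": 0,"wy": 0,"wz": 0,"grip": 0.63},
    {"x": 0,"y": 0,"z": 0,"wx": 0,"wy": 0,"wz": 0,"grip": 0.66},
    {"x": 0,"y": 0,"z": 0,"wx": 0,"wy": 0,"wz": 0,"grip": 0.66},
    {"x": 0,"y": 0,"z": -0.02,"wx": 0,"wy": 0,"wz": 0,"grip": 0.66},
    {"x": 0,"y": 0,"z": -0.03,"wx": 0,"wy": 0,"wz": 0,"grip": 0.66},
    {"x": 0,"y": 0,"z": -0.05,"wx": 0,"wy": 0,"wz": 0,"grip": 0.66},
    {"x": 0,"y": 0,"z": 0,"wx": 0,"wy": 0,"wz": 0,"grip": 0.66},
    {"x": 0,"y": 0,"z": 0,"wx": 0,"wy": 0,"wz": 0,"grip": 0.66},
  ],
)

```text
clock: 63.6
eef_pos: [495.2, -235.2, 206.9]
eef_rot: [-3.141, -0.0, 1.592]
wrist_force: [-1.0, -0.3, -0.7]
finger_gap: 61.9
```

Run:
```python
from h import *
snap('wrist','w9'); tilt('w9'); plan(535,-234,245,91.2)
```

```text
w9 415 2021 tilt deg x,y [ 0.4 -1.1] z 158.0 x range [-25.2  24.3] y [-28.7  17.9]
w9 495 1811 tilt deg x,y [ 0.7 -2.5] z 158.0 x range [-24.5  24.2] y [-26.   19.9]
w9 575 1881 tilt deg x,y [ 0.9 -2.6] z 157.8 x range [-25.9  23.7] y [-20.8  24.1]
w9 655 1077 tilt deg x,y [ 1.7 -2.6] z 158.5 x range [-26.4  22.8] y [-22.   23.8]
at [ 495.  -235.1  206.4] [-1.7992e+02 -5.0000e-02  9.1210e+01] t 63.65 F [ 0.1 -0.1 -0.6] gap 62.1
toolshift mm [  0.3  39.9 -38.6] turn [-0.1 -0.   0. ] rows>= 0.9 0.0
```

View pics/w9.png

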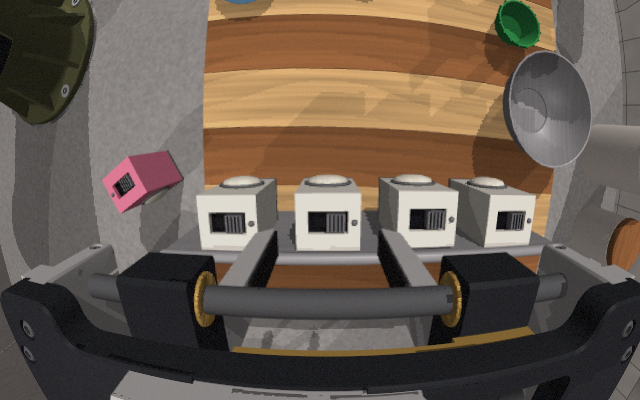

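All four are straight with their switches fully on. I retreat upward, wait a moment, re-check and then sign off.

Request:
play_rows(
  commands=[
    {"x": 0,"y": 0.02,"z": -0.02,"wx": 0,"wy": 0,"wz": 0,"grip": 0.66},
    {"x": 0,"y": 0.02,"z": -0.02,"wx": 0,"wy": 0,"wz": 0,"grip": 0.66},
    {"x": 0,"y": 0,"z": 0,"wx": 0,"wy": 0,"wz": 0,"grip": 0.66},
    {"x": 0,"y": 0,"z": 0,"wx": 0,"wy": 0,"wz": 0,"grip": 0.66},
    {"x": 0,"y": 0,"z": 0,"wx": 0,"wy": 0,"wz": 0,"grip": 0.66},
    {"x": 0,"y": 0,"z": 0,"wx": 0,"wy": 0,"wz": 0,"grip": 0.66},
    {"x": 0,"y": 0,"z": 0,"wx": 0,"wy": 0,"wz": 0,"grip": 0.66},
    {"x": 0,"y": 0,"z": 0,"wx": 0,"wy": 0,"wz": 0,"grip": 0.66},
  ],
)

```text
clock: 64.65
eef_pos: [535.3, -234.5, 247.5]
eef_rot: [-3.142, 0.0, 1.592]
wrist_force: [-0.1, 0.4, 0.2]
finger_gap: 61.7
```

Run:
```python
from h import *
snap('wrist','w10'); tilt('w10')
p,d,s=snap('side','side7')
cv2.imwrite('pics/side7c.png',cv2.resize(p[130:280,170:400],None,fx=3.3,fy=3.3,interpolation=cv2.INTER_CUBIC)[:,:,::-1])
```

```text
w10 415 1440 tilt deg x,y [ 0.3 -1.3] z 157.9 x range [-24.8  24.8] y [-28.3  17.6]
w10 495 1502 tilt deg x,y [ 0.9 -1.8] z 158.0 x range [-24.5  25.2] y [-25.   20.5]
w10 575 1733 tilt deg x,y [ 0.5 -2.8] z 157.8 x range [-25.4  23.8] y [-21.2  24.3]
w10 655 851 tilt deg x,y [ 1.7 -4.1] z 158.7 x range [-26.1  23.3] y [-22.1  24.4]
```

View pics/side7c.png

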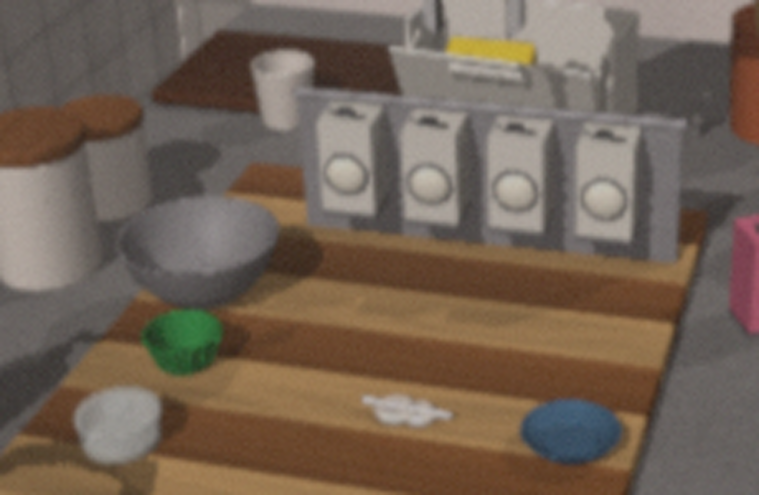

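```bash
python3 -c "
from cell import manip
print(manip.sign_off())"
```

```text
the job is handed in; nothing more can be done
None
```

All four white lights are switched on and hanging, one on each screw of the splash guard, lenses out. I handed the job in at about 65 s; sign-off gave no verdict. The bowl, mold, chopstick rest, cup and dish look unmoved in the last side picture, and the pink and red look-alikes were left alone.

- **Switches:** the wrist pictures show every thumb-piece at the dot end of its slot.
- **Seating:** each light met the guard's face at the expected depth. When lowered, it came to rest at the height a hung light should have, and the tops read about 158 mm (159 expected).
- **Tilt:** after the first round, two lights had turned on their screws. One read about 6°, with a total lean close to the 7° limit, and the other about 4°. The cause is unknown (possibly the announced knock). I gripped both again and let them go gently.
- **Last check:** in the final views, sideways tilt is 2° or less on all four. The outward lean reads 1–3°, except the far light (the one on the screw farthest from the robot), which read up to 4° seen obliquely but 1.6–2.6° from closer. That is within the limit.

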